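# Load and lock the specimen clamp

## Robot

A 7-joint arm with a two-finger parallel gripper is mounted at the origin on the work surface. World frame = base frame: x ahead of the robot, y to its left, z up, the work surface at z = 0. Lengths are in m, angles in rad, forces in N, time in s.
With the tool pointing down it reaches from about 0.425 to 0.925 m from the base axis. Payload 6.8 kg.
Tool frame: the origin (TCP) lies midway between the tips of the shut fingers; the grasp point (between the pads) lies 19 mm behind it; z points along the fingers, y is the line along which they close (so a half turn about z gives the same grasp; the last joint's range is limited). The gripper opens to 85 mm and grips with 20 to 120 N. Pads are 22 mm wide; open, the fingers measure 114 mm over their backs; the gripper's body (76 mm by 85 mm) begins 54 mm behind the grasp point. The pads swing forward as they close: fully open they stand 13 mm farther back than shut.
Start: joints at [-1.401, 0.477, 0.022, 1.555, -0.011, 1.109, -0.083], TCP at [0.185, 0.649, 0.21] pointing down, gripper open.
Joint ranges: [-2.96, 2.96], [-0.34, 2.1], [-1.41, 1.46], [0.24, 2.44], [-1.37, 4.51], [0.17, 1.92], [-2.96, 2.96]. Speed limits (rad/s): [2.39, 2.39, 3.14, 3.14, 3.14, 3.14, 3.14].

## Interface

Orientations are given as a unit quaternion [w, x, y, z].
In Python, from station import bot gives the robot as it stands.
- The arm moves only by the tool jog_arm, never from a script. Its argument "rows" is a list of rows, each an object of numbers: "fingers": the finger opening in mm, from 0 to 85.4; "x", "y", "z": the shift along the tool's x, y, z in mm; "ax", "ay", "az": the turn, a rotation vector about the tool's x, y, z in degrees. A call has exactly 8 rows; each row shifts and turns the commanded pose from where the row before left it, along the tool's axes as they then stand; what a row does not reach is not made up. A row lasts 1/10 s, in which the tool goes at most 50 mm and 8.59 degrees, less where a joint would pass 70% of its speed; a pose out of reach is approached as far as the arm can. A call with a gripper value outside its range is refused whole. The fingers move at their own pace and stop on an object; "force" is the grip in N (left out, the last holds). Time passes only in rows, so rows that do not move let the fingers close, or fill a call up. It gives the time, the measured TCP pose, the force, the opening and the grip force at its end, in the units of the state.
- bot.get_obs(): the state, without advancing time (a new reading comes with each control period).
- bot.read_camera(name): name is "side" or "top" or "wrist"; returns a dict with "pixels" (400x640x3 uint8, red, green, blue), "vertical_fov" (degrees; the focal length in pixels is half the picture's height over the tangent of half this angle, whatever the lens; pixels are square), "cx", "cy" (the principal point, pixels), "dist_coeffs" ([k1, k2, p1, p2, k3] as OpenCV has them; the pictures are not rectified), "world_from_camera" (4x4, takes a point from camera to world coordinates). Camera axes: x right, y down, z forward; pixel columns grow to the right and rows downward; lengths in m; the calibration is good to about 2 mm. A picture is of the moment at which its call begins. There is no depth.
- bot.hand_in(): hands the job in; it is judged then, once.
The state is a dict: "t": time; "q": joint angles; "joint_vel": joint speeds; "joint_torque": joint torques, N m; "eef_pos": TCP position; "tool_rot": TCP orientation; "contact_force": force on the tool from outside, world axes, zero at the start; "torque": the same for the moment, N m; "gripper_width": opening from 0.0 (shut) to 1.0 (fully open); "grasp_force": force on a finger pad.
Only numpy, scipy, OpenCV 4.12 (cv2) and the standard library are available. Lean on these libraries where they do the work, as an engineer would, in place of code of your own. Each camera call takes 0.05 s, during which the arm holds its last target. There are 200 camera calls.

## Task

Take the specimen cassette from the tray and set it fully home, flat, in the pocket of the grey clamp. Then push the clamp's handle round by its knob, counter-clockwise seen from above, up over the hump of the cam until it drops into the low notch and its toe holds the cassette down, and press it on against the stop behind the notch with about 15 N (never over 25 N) to be sure that it is locked. The notch and stop sit at a different angle on every clamp, so go by feel; then let go, and leave everything else on the bench where it is.

Things in the scene. Friction and masses are not known exactly. Their poses are not given: they have to be found in the camera images.
- cassette_mid (a point): Specimen cassette, a closed grey plastic box with a slotted lid: 42 mm (its x) by 28 mm (its y) by 22 mm high, about 40 g. The point is its centre, 11 mm above its underside; axes as the sizes. It stands upright and loose on the tray, 90 mm or so from its neighbours along the tray; turned half round it is the same.
- tray: Flat aluminium tray plate, 300 (x) by 130 (y) by 5 mm, fixed. Origin under its centre. The cassette, the dish and the jar stand on it in any order.
- clamp: The specimen clamp, fixed to the bench: grey base plate 190 (x) by 130 (y) by 12 mm, origin under its centre. It carries an aluminium block with the pocket at its -x end and the cam handle's upright axis at its +x end.
- pocket (a point): Centre of the pocket's floor, 20 mm above the bench, axes as the clamp's. The pocket is 45 by 31 mm (long way along x), 8 mm deep with a 2 mm lead-in; its block is 66 by 52 mm with its top 28 mm above the bench. A cassette that is home has its top 42 mm above the bench.
- pivot (a point): Point on the handle's upright turning axis, at the base plate's top (12 mm above the bench), 70 mm from the pocket's centre towards the clamp's +x. Round it lies a steel cam collar of 40 mm radius: start level, 6 mm ramp up, short crest, deep notch, stop wall right behind the notch. The collar is clocked up to 20 degrees either way from clamp to clamp and has no reading.
- knob (a point): Centre of the upright black knob on the handle's end: 18 mm across, 36 mm tall (18 up, 18 down), 80 mm from the turning axis. On the start level the point is 71 mm and the arm's top below it 53 mm above the bench. It starts pointing to the clamp's -y (11 degrees before to 6 past, counter-clockwise positive) and ends in the notch pointing to the clamp's +x, give or take 25 degrees.
- handle: The whole handle: hub, arm with knob (own -y), opposite it (own +y) a toe plate 48 mm wide, 30 mm long, centred 70 mm from the axis. Origin on the axis. A spring and its weight pull it down with some 11 N: it follows the cam and drops by itself unless held up. At the knob it takes 1 to 3 N on the levels, up to 10 N on the ramp; against the stop the force climbs over a few mm.
- spindle (a joint): Height of the handle on its cam: 0 on the start level, about +0.006 m on the crest, about -0.0045 m when dropped into the notch with the toe resting on a seated cassette (lower with the pocket empty).
- dish: Bystander on the tray: low white round dish, 56 mm across, 16 mm high. Origin under its centre.
- jar: Bystander on the tray: round jar, 42 mm across, 55 mm high. Origin under its centre.
- bottle_a: Bystander: white bottle, 68 mm across, 170 mm high, right of the clamp. Origin under its centre.
- bottle_b: Bystander: white bottle like it, 68 mm across, 170 mm high. Origin under its centre.
- slidebox: Bystander: flat grey slide box 90 by 160 by 30 mm, beyond the clamp. Origin under its centre.
- mouse: Bystander: black computer mouse 100 by 60 by 22 mm, on the right. Origin under its centre.
- glovebox: Bystander: cardboard glove box 240 by 120 by 75 mm, on the left. Origin under its centre.
There are look-alikes about, which are no part of the job. There is more than one size of the part that bears cassette_mid; the job needs the smallest. Leave any red look-alike of the clamp alone.

How it is judged:
On the way, in this order (a step that is already met when the one before it is completed fails the run):
1. the cassette is home in the pocket (horizontal distance between cassette_mid and pocket below 0.005 m and z of cassette_mid in the frame of pocket below 0.013 m and angle between cassette_mid's own z axis and vertical below 0.1 rad), for 0.2 s.
2. the handle has been turned up onto the hump of the cam (value of joint spindle above 0.0042 m), for 0.05 s.
3. the handle, dropped into the notch, is pressed against the stop with more than 10 N (value of joint spindle below -0.002 m and contact force between the fingers and handle above 10 N), for 0.1 s.
At the end, for the whole second after the job is handed in: The cassette is at rest in the pocket (centre within 5 mm of the pocket's centre, no more than 2 mm off the floor, tilted less than 0.1 rad), the handle is down in the notch (spindle below -2 mm) and its toe presses on the cassette with more than 3 N (all of step 1 and value of joint spindle below -0.002 m and contact force between handle and cassette above 3 N and linear speed of cassette below 0.02 m/s); the robot touches nothing.
It fails at once if the handle is forced: the robot pushes on it with more than 25 N (contact force between any of the fingers, the arm and handle above 25 N).
It fails at once if a bystander is moved by more than 25 mm (distance of any of dish, jar, bottle_a, bottle_b, slidebox, mouse, glovebox from where it was at the start of the episode above 0.025 m).
It also fails if it takes over 72 s, if anything falls off the work surface, if the arm or the gripper's body presses on something with over 40 N, if the wrist force passes 120 N, or if a joint passes its speed limit or range.

## Working session

There is one attempt and no reset: what is moved stays moved. The work goes in short steps, Python scripts to look and compute and a tool call to move; the robot and the scene stay as the last step left them, time stands still between calls to the robot, and variables do not carry over. Pictures are saved under pics/ and viewed, at most 10 in all, crops included, and the job is handed in when it is done.

Besides the shell and the picture viewer there is one more tool, called after ">>>" as a command line: name --argument value ..., lists and objects as JSON in quotes. jog_arm: Moves the arm, as the interface text tells. Its arguments: {"type":"object","properties":{"rows":{"type":"array","items":{"type":"object","properties":{"fingers":{"type":"number"},"x":{"type":"number"},"y":{"type":"number"},"z":{"type":"number"},"ax":{"type":"number"},"ay":{"type":"number"},"az":{"type":"number"}}}},"force":{"type":"number"}},"required":["rows"]}

```bash
mkdir -p pics; ls; cat > h.py <<'E'
import numpy as np, cv2
from station import bot
def cam(n):
    c=bot.read_camera(n); im=np.array(c["pixels"]); h=im.shape[0]
    f=h/2/np.tan(np.radians(c["vertical_fov"])/2)
    K=np.array([[f,0,c["cx"]],[0,f,c["cy"]],[0,0,1]]); return im,K,np.array(c["dist_coeffs"],float),np.array(c["world_from_camera"])
def ray(px,K,d,T):
    p=cv2.undistortPoints(np.array(px,float).reshape(-1,1,2),K,d).reshape(-1,2)
    v=np.c_[p,np.ones(len(p))]@T[:3,:3].T
    return T[:3,3],v
def plane(px,z,K,d,T):
    o,v=ray(px,K,d,T); return o+v*((z-o[2])/v[:,2])[:,None]
def proj(P,K,d,T):
    Ti=np.linalg.inv(T); return cv2.projectPoints(np.array(P,float).reshape(-1,1,3),cv2.Rodrigues(Ti[:3,:3])[0],Ti[:3,3],K,d)[0].reshape(-1,2)
def save(im,n): cv2.imwrite('pics/'+n,cv2.cvtColor(im,cv2.COLOR_RGB2BGR))
E
python3 - <<'E'
from h import *
import pickle
r={}
for n in("side","top","wrist"):
    r[n]=cam(n); save(r[n][0],n+'0.png'); print(n,r[n][3].round(3).tolist(),r[n][1][0,0])
pickle.dump(r,open('c0.pkl','wb'))
print(bot.get_obs())
E
```

```text
pics
side [[0.742, -0.411, 0.529, -0.065], [-0.67, -0.458, 0.584, -0.664], [0.003, -0.788, -0.615, 0.813], [0.0, 0.0, 0.0, 1.0]] 404.3288345856681
top [[-0.018, -0.998, 0.065, 0.469], [-1.0, 0.017, -0.014, 0.067], [0.013, -0.065, -0.998, 1.498], [0.0, 0.0, 0.0, 1.0]] 517.7107488727754
wrist [[0.274, 0.926, 0.259, 0.119], [0.962, -0.264, -0.074, 0.668], [-0.001, 0.269, -0.963, 0.374], [0.0, 0.0, 0.0, 1.0]] 298.7918544738068
{'t': 0.15, 'q': array([-1.40110116,  0.47762421,  0.02237793,  1.5561753 , -0.01150091,
        1.10930437, -0.08308857]), 'joint_vel': array([ 1.47594099e-03, -4.99185913e-03,  3.28432803e-03, -1.85083872e-03,
       -1.28456784e-04,  1.70699272e-04,  7.73071591e-05]), 'joint_torque': array([ 2.65715607e-03, -5.96927297e+01,  1.60993885e+00, -2.81489289e+01,
        1.26245257e-02,  6.54787989e-03,  1.37237174e-05]), 'eef_pos': array([0.18500655, 0.64866854, 0.20956102]), 'tool_rot': array([-4.09818769e-05,  1.38450607e-01,  9.90369099e-01, -6.90091007e-04]), 'contact_force': array([-0.35402299,  0.19742397, -0.42651862]), 'torque': array([ 0.00016834, -0.01894431, -0.01272632]), 'grasp_force': 0.0, 'gripper_width': 1.002237353809653}
```

View pics/top0.png

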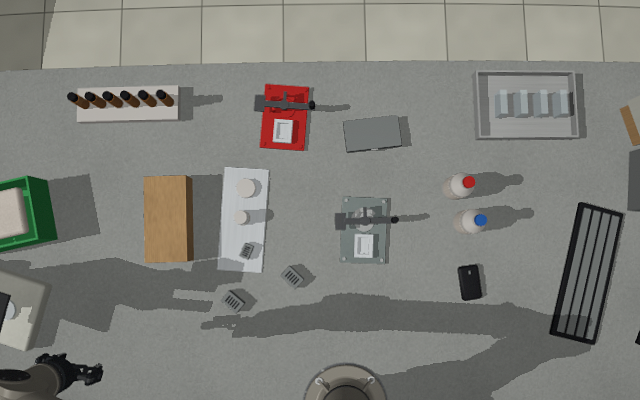

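View pics/side0.png

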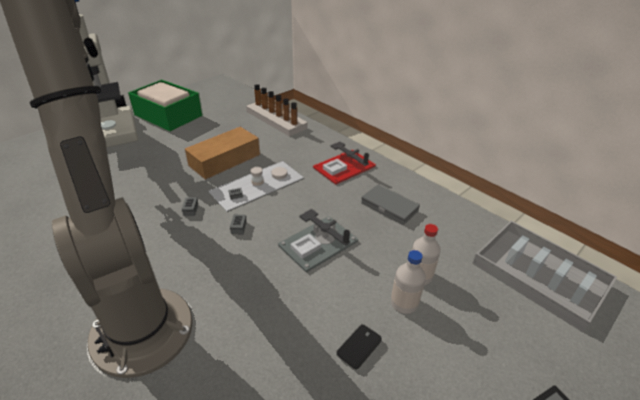

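The top view shows the tray at about (245,220) with dish (247,187), jar (242,217) and cassette (248,251). The grey clamp has its pocket at (364,245), pivot at (364,218) and knob at (395,219), so the clamp's +x is roughly image up, which is world +x. The off-tray cassettes at (293,276) and (234,300) are look-alikes, and so is the red clamp.

```bash
python3 - <<'E'
from h import *
import pickle
r=pickle.load(open('c0.pkl','rb')); im,K,d,T=r["top"]
for n,p,z in [("cass",(248,251),.025),("trayc",(245,220),.005),("jar",(242,217),.06),("dish",(247,187),.02),("pocket",(364,245),.028),("pivot",(364,218),.05),("knob",(395,219),.089),("lk1",(293,276),.022),("lk2",(234,300),.022),("bA",(470,182),.17),("bB",(480,219),.17)]:
    print(n,plane(p,z,K,d,T)[0].round(3))
g=cv2.resize(im[150:320,190:410],None,fx=3.6,fy=3.5,interpolation=cv2.INTER_CUBIC)
save(g,'top_crop.png')
R=lambda q:__import__('scipy.spatial.transform',fromlist=['Rotation']).Rotation.from_quat(np.r_[q[1:],q[0]]).as_matrix()
print(R(bot.get_obs()['tool_rot']).round(3))
E
```

```text
cass [0.444 0.268 0.025]
trayc [0.533 0.279 0.005]
jar [0.539 0.279 0.06 ]
dish [0.627 0.27  0.02 ]
pocket [ 0.455 -0.061  0.028]
pivot [ 0.531 -0.061  0.05 ]
knob [ 0.525 -0.142  0.089]
lk1 [0.371 0.142 0.022]
lk2 [0.306 0.31  0.022]
bA [ 0.615 -0.33   0.17 ]
bB [ 0.518 -0.352  0.17 ]
[[-0.962  0.274 -0.   ]
 [ 0.274  0.962 -0.001]
 [-0.    -0.001 -1.   ]]
```

View pics/wrist0.png

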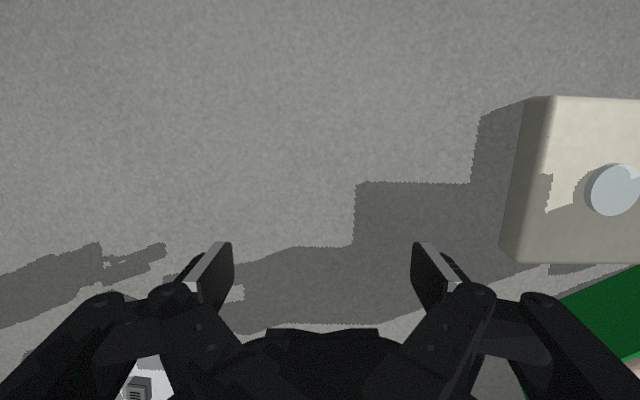

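The wrist view shows only bare bench, the centrifuge-like box and the fingers. The cassette on the tray is at about (0.444, 0.268), so I'll move to look at it.

>>> jog_arm --rows '[{"x": -35, "y": -35}, {"x": -35, "y": -35}, {"x": -35, "y": -35}, {"x": -35, "y": -35}, {"x": -35, "y": -35}, {"x": -35, "y": -35}, {"x": -35, "y": -35}, {"x": -35, "y": -35}]'

```text
invalid input
```

```bash
python3 - <<'E'
from h import *
import pickle
r=cam("wrist"); pickle.dump(r,open('c1.pkl','wb')); save(r[0],'wrist1.png')
o=bot.get_obs(); print(o['eef_pos'],o['tool_rot'],o['t'],o['q'].round(2))
E
```

```text
[0.18500127 0.6487477  0.20966742] [-5.89130334e-05  1.38461069e-01  9.90367703e-01 -5.84877316e-04] 0.2 [-1.4   0.48  0.02  1.56 -0.01  1.11 -0.08]
```

View pics/wrist1.png

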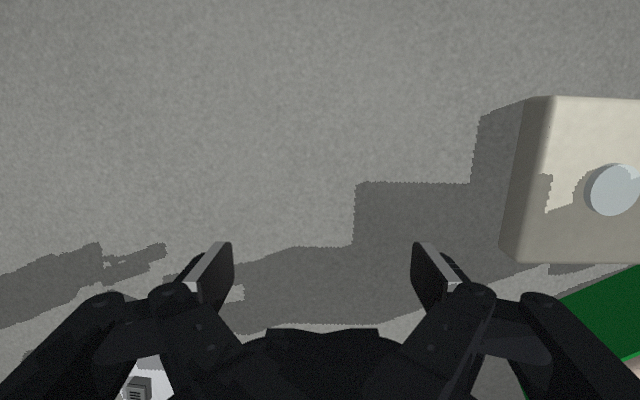

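The call was refused, so the picture is unchanged. I'll fill in every field.

>>> jog_arm --rows '[{"fingers": 85, "x": -35, "y": -35, "z": 0, "ax": 0, "ay": 0, "az": 0}, {"fingers": 85, "x": -35, "y": -35, "z": 0, "ax": 0, "ay": 0, "az": 0}, {"fingers": 85, "x": -35, "y": -35, "z": 0, "ax": 0, "ay": 0, "az": 0}, {"fingers": 85, "x": -35, "y": -35, "z": 0, "ax": 0, "ay": 0, "az": 0}, {"fingers": 85, "x": -35, "y": -35, "z": 0, "ax": 0, "ay": 0, "az": 0}, {"fingers": 85, "x": -35, "y": -35, "z": 0, "ax": 0, "ay": 0, "az": 0}, {"fingers": 85, "x": -35, "y": -35, "z": 0, "ax": 0, "ay": 0, "az": 0}, {"fingers": 85, "x": -35, "y": -35, "z": 0, "ax": 0, "ay": 0, "az": 0}]'

```text
t: 1.0
eef_pos: [0.3782, 0.3012, 0.2105]
tool_rot: [0.0, 0.138, 0.99, 0.0]
contact_force: [0.6, 0.6, 1.1]
gripper_width: 0.993
grasp_force: 0.0
```

```bash
python3 - <<'E'
from h import *
import pickle
r=cam("wrist"); pickle.dump(r,open('c1.pkl','wb')); save(r[0],'wrist1b.png')
o=bot.get_obs(); print(o['eef_pos'],o['t'],o['q'].round(2)); print(proj([[.444,.268,.027]],*r[1:]))
E
```

```text
[0.38260758 0.29258801 0.21033998] 1.05 [-0.94  0.16  0.18  2.01 -0.03  0.98  0.53]
[[310.01652371 229.12348557]]
```

View pics/wrist1b.png

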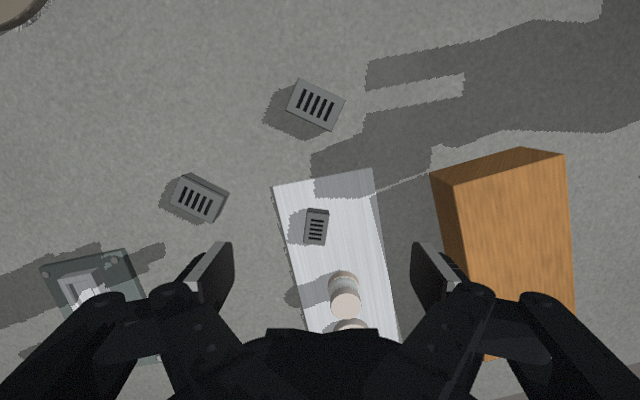

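The wrist view shows the cassette at about (316,227) on the tray, smaller than the look-alikes at (198,198) and (316,104). The jar is at (345,292). Next I'll measure its top face.

```bash
python3 - <<'E'
from h import *
import pickle
im,K,d,T=pickle.load(open('c1.pkl','rb'))
g=cv2.cvtColor(im,cv2.COLOR_RGB2GRAY)
np.set_printoptions(linewidth=250)
print(g[203:250:2,290:340:2])
E
```

```text
[[198 195 201 200 194 198 197 199 194 197 199 200 203 199 195 202 202 195 198 200 198 199 200 198 200]
 [199 193 202 199 195 201 195 199 193 199 201 201 201 199 195 202 203 196 199 201 199 198 202 197 200]
 [201 194 198 198 195 201 195 200 201 177 175 183 198 194 202 208 205 200 197 202 196 202 201 196 200]
 [201 198 202 200 202 180 143 133 137  68  74  73  67  66  84  89 144 172 180 193 199 199 201 195 202]
 [200 200 180 201 151 133 137 136 120  62  60  66  66  68  69  68  76  75  72  90 201 200 200 197 202]
 [199 190 143 135 138 134 138 137  91 109 109  98  90  87  85  75  63  59  54  57 196 199 200 199 201]
 [136 137 135 140 137 136 135 133  89 110 109 110 112 108 108 109 113 111 108  95 195 198 199 201 197]
 [146 138 135 142 138 137 139 136  76 108 108 109 110 108 106 109 110 108 108 116 204 199 201 201 196]
 [134 138 136 141 138 140 134 140  86 111  91  25  69  91  95  97 106 107 105 116 203 199 200 199 195]
 [131 137 140 135 136 135 133 140  91 108 102  77  67  53  26  19  12 101 107 160 202 195 200 202 198]
 [148 136 138 137 141 136 135 140  98 108  84  92  98  98 107 115 114 
[... 672 characters left out ...]
 136 144  92 108  59  32  51  69  95  96  98 110 105 190 200 195 197 198 197 199]
 [136 142 137 135 141 134 143 103 110  98  77  75  63  55  29  22 109 105 188 198 196 195 199 197 195]
 [137 141 140 133 141 137 128 101 109 110 110 113 110 112 112 113 110 103 193 201 197 193 197 197 198]
 [142 142 136 165 138 136 139 118 110 113 100 109 107 109 108 110 113 106 195 200 200 191 194 194 202]
 [200 202 210 201 206 164 178 143 158 163 202 203 184 181 152 159 130 155 194 197 198 195 194 200 199]
 [196 197 207 203 193 204 198 200 199 198 199 197 197 197 198 207 203 196 201 196 200 196 194 198 199]
 [196 197 205 201 196 203 201 202 199 195 200 199 197 195 196 202 200 197 199 193 199 196 195 198 197]]
```

```bash
cat >> h.py <<'E'
def face(im,box,lo,hi,z,K,d,T,k=7):
    x0,y0,x1,y1=box; g=cv2.medianBlur(cv2.cvtColor(im,cv2.COLOR_RGB2GRAY),3)[y0:y1,x0:x1]
    m=cv2.morphologyEx(((g>lo)&(g<hi)).astype(np.uint8),cv2.MORPH_CLOSE,np.ones((k,k)))
    m=cv2.morphologyEx(m,cv2.MORPH_OPEN,np.ones((3,3)))
    c=max(cv2.findContours(m,cv2.RETR_EXTERNAL,cv2.CHAIN_APPROX_NONE)[0],key=cv2.contourArea).reshape(-1,2)+[x0,y0]
    P=plane(c,z,K,d,T)[:,:2]; r=cv2.minAreaRect((P*1000).astype(np.float32)); b=cv2.boxPoints(r)
    e=b[1]-b[0] if np.hypot(*(b[1]-b[0]))>np.hypot(*(b[2]-b[1])) else b[2]-b[1]
    return r, np.degrees(np.arctan2(e[1],e[0]))
E
python3 - <<'E'
from h import *
import pickle
r=pickle.load(open('c1.pkl','rb'))
print(face(r[0],(290,200,335,250),97,125,.027,*r[1:],k=9))
print(face(r[0],(175,180,225,225),85,125,.03,*r[1:],k=9))
print(bot.get_obs()['eef_pos'])
# tray outline
im=r[0];g=cv2.cvtColor(im,cv2.COLOR_RGB2GRAY)
print(plane([(273,186),(374,168)],.005,*r[1:]))
E
```

```text
(((443.08013916015625, 275.2149353027344), (28.484054565429688, 48.62650680541992), 66.75390625), np.float32(-23.246073))
(((372.805908203125, 148.689208984375), (64.32188415527344, 55.92778396606445), 73.97655487060547), np.float32(73.97655))
[0.38260758 0.29258801 0.21033998]
[[0.38279274 0.23604507 0.005     ]
 [0.39550847 0.36538451 0.005     ]]
```

```bash
python3 - <<'E'
from h import *
import pickle
r=pickle.load(open('c1.pkl','rb'))
P=plane([(307,212),(329.7,215),(325.5,244.7),(303,244.5)],.027,*r[1:]);print(P.round(4),P.mean(0),np.linalg.norm(P-np.roll(P,-1,0),axis=1))
e=P[2]-P[1]+P[3]-P[0];print(np.degrees(np.arctan2(e[1],e[0])))
g=cv2.cvtColor(r[0],cv2.COLOR_RGB2GRAY);save(cv2.resize(r[0][195:255,285:345],None,fx=8,fy=8,interpolation=cv2.INTER_NEAREST),'cz.png')
E
```

```text
[[0.4213 0.2709 0.027 ]
 [0.4327 0.2967 0.027 ]
 [0.4698 0.2809 0.027 ]
 [0.4617 0.2535 0.027 ]] [0.44637188 0.27546069 0.027     ] [0.02821106 0.04024458 0.02857304 0.04392395]
-23.227663161597345
```

View pics/cz.png

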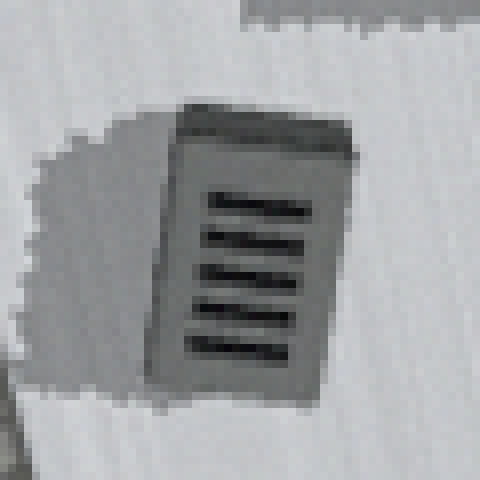

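Zoomed crop: top-face corners in the full picture are about (306.6,211.6), (328.9,213.9), (324.1,245.1) and (303,242).

```bash
cat >> h.py <<'E'
from scipy.spatial.transform import Rotation as Rn
def Rt(): q=bot.get_obs()['tool_rot']; return Rn.from_quat(np.r_[q[1:],q[0]]).as_matrix()
def delta(p):
    o=bot.get_obs(); return (Rt().T@(np.array(p)-o['eef_pos'])*1000).round(1)
def xang(): R=Rt(); return np.degrees(np.arctan2(R[1,0],R[0,0]))
E
python3 - <<'E'
from h import *
import pickle
r=pickle.load(open('c1.pkl','rb'))
P=plane([(306.6,211.6),(328.9,213.9),(324.1,245.1),(303,242)],.027,*r[1:]);print(P.round(4),P.mean(0),np.linalg.norm(P-np.roll(P,-1,0),axis=1))
for a,b in((0,3),(1,2)): e=P[b]-P[a];print(np.degrees(np.arctan2(e[1],e[0])))
e=P[1]-P[0]+P[2]-P[3];print(np.degrees(np.arctan2(e[1],e[0]))-90)
print(delta((P.mean(0)[0],P.mean(0)[1],.1)),xang(),bot.get_obs()['eef_pos'])
E
```

```text
[[0.4207 0.2705 0.027 ]
 [0.4311 0.2961 0.027 ]
 [0.4698 0.279  0.027 ]
 [0.4583 0.2545 0.027 ]] [0.44498566 0.27502486 0.027     ] [0.02759017 0.04231762 0.02707713 0.04094375]
-23.110432854500978
-23.820837818994345
-23.58948235200431
[-64.5   1.2 110.5] 163.49827909318296 [0.38260758 0.29258801 0.21033998]
```

>>> jog_arm --rows '[{"fingers": 60, "x": -16, "y": 0, "z": 27, "ax": 0, "ay": 0, "az": 0}, {"fingers": 60, "x": -16, "y": 0, "z": 27, "ax": 0, "ay": 0, "az": 0}, {"fingers": 60, "x": -16, "y": 1, "z": 27, "ax": 0, "ay": 0, "az": 0}, {"fingers": 60, "x": -16.5, "y": 0, "z": 27, "ax": 0, "ay": 0, "az": 0}, {"fingers": 60, "x": 0, "y": 0, "z": 20, "ax": 0, "ay": 0, "az": 7}, {"fingers": 60, "x": 0, "y": 0, "z": 20, "ax": 0, "ay": 0, "az": 0}, {"fingers": 60, "x": 0, "y": 0, "z": 15, "ax": 0, "ay": 0, "az": 0}, {"fingers": 60, "x": 0, "y": 0, "z": 8, "ax": 0, "ay": 0, "az": 0}]'

```text
t: 1.85
eef_pos: [0.4391, 0.2861, 0.0379]
tool_rot: [-0.001, 0.199, 0.98, -0.001]
contact_force: [-0.4, 0.3, -0.1]
gripper_width: 0.706
grasp_force: 0.0
```

```bash
python3 - <<'E'
from h import *
import pickle
r=cam("wrist"); pickle.dump(r,open('c2.pkl','wb')); save(r[0],'wrist2.png')
print(delta((.445,.275,.0145)),xang(),bot.get_obs()['eef_pos'])
E
```

```text
[-10.   -7.6  22.9] 157.0979546421457 [0.43882671 0.28590662 0.03741247]
```

View pics/wrist2.png

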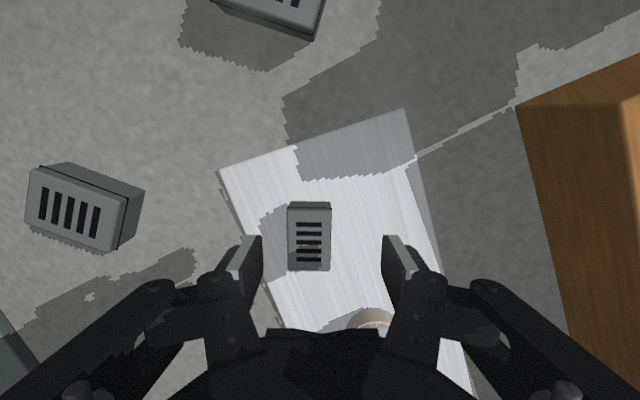

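The wrist view shows the cassette at (309,238), square to the fingers but left of their midline (x≈322), which matches the computed y −7.6. I'll re-measure it before moving.

```bash
python3 - <<'E'
from h import *
import pickle
r=pickle.load(open('c2.pkl','rb'))
x=face(r[0],(270,195,345,280),85,130,.027,*r[1:],k=11);print(x)
P=plane([(288,208),(331,208),(330,271),(288,270)],.027,*r[1:]);print(P.round(4),P.mean(0),np.linalg.norm(P-np.roll(P,-1,0),axis=1))
g=cv2.cvtColor(r[0],cv2.COLOR_RGB2GRAY)
print(g[198:214,310],g[262:278,310],g[225,280:296],g[225,322:340],g[260,280:296],g[260,322:340])
E
```

```text
(((442.65606689453125, 275.7000732421875), (28.36481475830078, 47.257755279541016), 66.23542022705078), np.float32(-23.764544))
[[0.4203 0.2718 0.027 ]
 [0.4306 0.2963 0.027 ]
 [0.4706 0.2791 0.027 ]
 [0.4592 0.2539 0.027 ]] [0.44518248 0.27528932 0.027     ] [0.02657733 0.04359655 0.02764904 0.04290271]
[200 202 196 146  68  72  75  78  77  52  59  78  91 114 110 110] [ 73  78  75  75  78  78  76  73 105 175 205 200 202 200 203 200] [140 141 137 138 135 145 109  76 100 109 109 109 110 109 111  99] [108 113 110 112 113 110 111 109 106 145 193 202 202 204 204 204 207 205] [142 139 138 138 140 137 145 103  72  73  77  77  76  76  76  80] [115 112 108 113 111 114 108 110 137 197 198 200 199 207 206 205 206 206]
```

>>> jog_arm --force 40 --rows '[{"fingers": 60, "x": -10, "y": -7.5, "z": 0, "ax": 0, "ay": 0, "az": 0.5}, {"fingers": 60, "x": 0, "y": 0, "z": 12, "ax": 0, "ay": 0, "az": 0}, {"fingers": 60, "x": 0, "y": 0, "z": 11, "ax": 0, "ay": 0, "az": 0}, {"fingers": 60, "x": 0, "y": 0, "z": 0, "ax": 0, "ay": 0, "az": 0}, {"fingers": 15, "x": 0, "y": 0, "z": 0, "ax": 0, "ay": 0, "az": 0}, {"fingers": 15, "x": 0, "y": 0, "z": 0, "ax": 0, "ay": 0, "az": 0}, {"fingers": 15, "x": 0, "y": 0, "z": 0, "ax": 0, "ay": 0, "az": 0}, {"fingers": 15, "x": 0, "y": 0, "z": 0, "ax": 0, "ay": 0, "az": 0}]'

```text
t: 2.7
eef_pos: [0.4463, 0.2758, 0.0166]
tool_rot: [0.0, 0.203, 0.979, 0.0]
contact_force: [-0.7, 0.2, -0.9]
gripper_width: 0.173
grasp_force: 0.0
```

```bash
python3 - <<'E'
from h import *
import pickle
r=cam("wrist"); pickle.dump(r,open('c3.pkl','wb')); save(r[0],'wrist3.png')
o=bot.get_obs();print(xang(),o['eef_pos'],o['gripper_width'],o['grasp_force'],o['contact_force'])
E
```

```text
156.59458488280677 [0.44629156 0.27578898 0.016567  ] 0.18027446505541783 0.0 [ 0.98992901 -0.48524954 -0.00479123]
```

View pics/wrist3.png

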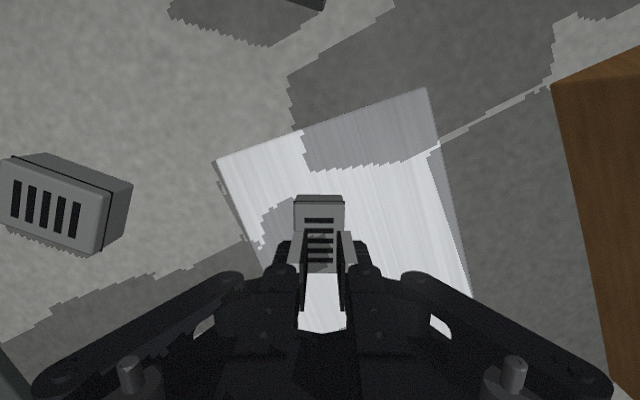

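The fingers closed to 15 mm freely with no grip force, and the cassette at (320,237) still looks undisturbed below them. I'll check the geometry by projection.

```bash
python3 - <<'E'
from h import *
import pickle
r=pickle.load(open('c3.pkl','rb')); o=bot.get_obs(); R=Rt(); p=o['eef_pos']
print("tcp",proj([p],*r[1:]),"cass top ctr",proj([[.4455,.2752,.027]],*r[1:]))
for h in (0,10,20,30): 
  for s in(-11,11): print(h,s,proj([p+R@np.array([s,y,-h])/1000 for y in(-7.5,7.5)],*r[1:]).round(0).tolist())
P=plane([(294,203),(345,203),(345,272),(295,272)],.027,*r[1:]);print(P.mean(0),np.linalg.norm(P-np.roll(P,-1,0),axis=1))
E
```

```text
tcp [[321.06044395 232.59750243]] cass top ctr [[319.52529911 239.04624431]]
0 -11 [[309.0, 250.0], [333.0, 249.0]]
0 11 [[308.0, 215.0], [334.0, 215.0]]
10 -11 [[308.0, 257.0], [334.0, 257.0]]
10 11 [[307.0, 221.0], [335.0, 221.0]]
20 -11 [[307.0, 266.0], [335.0, 266.0]]
20 11 [[307.0, 228.0], [335.0, 228.0]]
30 -11 [[306.0, 276.0], [336.0, 276.0]]
30 11 [[306.0, 236.0], [336.0, 236.0]]
[0.44537767 0.27539671 0.027     ] [0.02755667 0.04184211 0.02896671 0.04182368]
```

```bash
python3 - <<'E'
from h import *
import pickle
np.set_printoptions(linewidth=300)
r=pickle.load(open('c3.pkl','rb')); g=cv2.cvtColor(r[0],cv2.COLOR_RGB2GRAY)
print(np.arange(284,362,2))
for y in range(192,316,4): print(y,g[y,284:362:2])
E
```

```text
[284 286 288 290 292 294 296 298 300 302 304 306 308 310 312 314 316 318 320 322 324 326 328 330 332 334 336 338 340 342 344 346 348 350 352 354 356 358 360]
192 [195 198 199 200 199 198 200 202 206 206 208 207 206 207 207 203 207 203 200 206 208 205 205 205 200 199 202 208 206 208 202 206 202 204 206 208 204 202 205]
196 [195 198 203 190 202 201 117  71  73  73  73  69  73  76  72  72  71  71  75  77  75  73  77  74  72  76  77  77  72 176 207 202 205 204 204 207 204 203 199]
200 [147 132 135 139 138 122  56  66  63  65  60  60  63  64  61  67  67  63  64  63  64  62  65  62  64  63  66  65  65  65 186 200 205 205 205 204 204 206 203]
204 [137 135 134 138 143  70  95  96  96  95  94  93  96  90  92  93  93  90  94  92  92  89  92  92  92  90  92  87  89  92  89 207 200 206 205 205 206 206 207]
208 [134 137 137 136 142  81 107 107 108 108 111 111 110 109 109 110 108 108 111 110 111 109 109 110 108 110 111 111 108 108 105 209 201 200 207 202 203 204 204]
212 [135 136 136 135 138  79 106 109 109 111 108 110 108 108 107 110 110 108 111 109 112 106 110 109 107 109 109 109 108 106 132 207
[... 3379 characters left out ...]
202 202   7  26  23  19  16  15  27  24  21  27  24]
300 [ 24  23  22  29  25  26   9   5  23  27  41 203 197 201 197 194 199 198 198 197 197 197 197 197 197 201 198 209  19  25  31  23  15  14  21  28  32  28  22]
304 [ 24  27  25  24  23  29  12  13  28  26 132 200 196 202 200 196 197 198 201 199 199 200 200 197 197 199 199 206  32  17  44  16  23   7  19  28  21  23  25]
308 [ 21  30  28  18  31  20  15  10  64  26 183 203 198 199 203 197 196 195 200 197 197 195 199 198 194 195 198 201  76  19  98  21  20  10  22  27  30  25  29]
312 [ 24  26  32  24  24  22  18  90 210 199 199 205 201 199 200 203 199 194 198 197 198 195 198 197 197 196 200 198 203 205 213  28  19  16  15  20  28  29  23]
```

The numbers place the pad tips above the cassette top, since their shadow falls on the lid. I'll open, go down to TCP z≈7 mm (still above the tray by the spec) and close again.

>>> jog_arm --force 40 --rows '[{"fingers": 50, "x": 0, "y": 0, "z": 0, "ax": 0, "ay": 0, "az": 0}, {"fingers": 50, "x": 0, "y": -0.5, "z": 0, "ax": 0, "ay": 0, "az": 0}, {"fingers": 50, "x": 1, "y": 0, "z": 3, "ax": 0, "ay": 0, "az": 0}, {"fingers": 50, "x": 0, "y": 0, "z": 3, "ax": 0, "ay": 0, "az": 0}, {"fingers": 50, "x": 0, "y": 0, "z": 3, "ax": 0, "ay": 0, "az": 0}, {"fingers": 15, "x": 0, "y": 0, "z": 0, "ax": 0, "ay": 0, "az": 0}, {"fingers": 15, "x": 0, "y": 0, "z": 0, "ax": 0, "ay": 0, "az": 0}, {"fingers": 15, "x": 0, "y": 0, "z": 0, "ax": 0, "ay": 0, "az": 0}]'

```text
t: 3.55
eef_pos: [0.4451, 0.2755, 0.0073]
tool_rot: [0.0, 0.203, 0.979, 0.0]
contact_force: [-0.1, 0.6, 0.3]
gripper_width: 0.178
grasp_force: 0.0
```

```bash
python3 - <<'E'
from h import *
import pickle
r=cam("wrist"); pickle.dump(r,open('c4.pkl','wb'))
s=cam("side"); pickle.dump(s,open('s4.pkl','wb'))
o=bot.get_obs(); p=o['eef_pos']; print(p,o['gripper_width'],o['grasp_force'])
u=proj([p],*s[1:])[0]; print(u,proj([p+[0,0,.02]],*s[1:]))
a=cv2.resize(r[0][180:320,250:400],None,fx=4,fy=4,interpolation=cv2.INTER_CUBIC)
x,y=u.astype(int); b=cv2.resize(s[0][y-35:y+35,x-40:x+40],(640,560),interpolation=cv2.INTER_CUBIC)
save(np.hstack([cv2.resize(a,(400,373)),cv2.resize(b,(400,350))[:350] if 0 else cv2.resize(b,(400,373))]),'cmp.png')
E
```

```text
[0.44516535 0.27553344 0.00740374] 0.17512582159298562 0.0
[234.4745853  195.45952618] [[233.76166765 190.56234302]]
```

View pics/cmp.png

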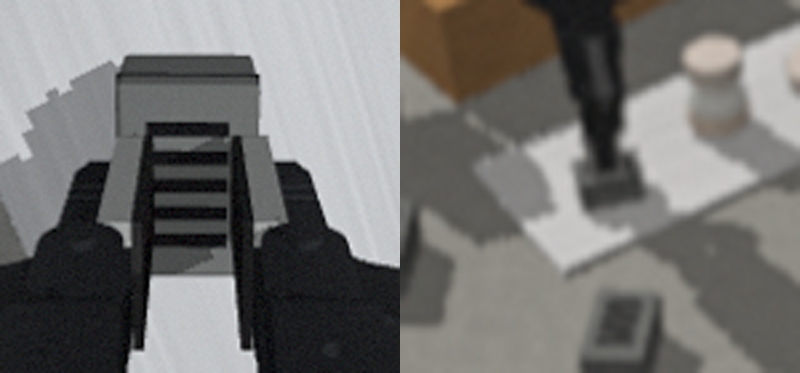

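Both views show the finger tips just above the cassette lid, so the tips at this opening sit about 22 mm behind the TCP. I'll open and go lower in small steps, watching the force.

>>> jog_arm --force 40 --rows '[{"fingers": 48, "x": 0, "y": 0, "z": 0, "ax": 0, "ay": 0, "az": 0}, {"fingers": 48, "x": 0, "y": 0, "z": 0, "ax": 0, "ay": 0, "az": 0}, {"fingers": 48, "x": 0, "y": 0, "z": 3, "ax": 0, "ay": 0, "az": 0}, {"fingers": 48, "x": 0, "y": 0, "z": 3, "ax": 0, "ay": 0, "az": 0}, {"fingers": 48, "x": 0, "y": 0, "z": 3, "ax": 0, "ay": 0, "az": 0}, {"fingers": 48, "x": 0, "y": 0, "z": 2, "ax": 0, "ay": 0, "az": 0}, {"fingers": 48, "x": 0, "y": 0, "z": 1, "ax": 0, "ay": 0, "az": 0}, {"fingers": 48, "x": 0, "y": 0, "z": 0, "ax": 0, "ay": 0, "az": 0}]'

```text
t: 4.45
eef_pos: [0.4449, 0.2754, -0.0049]
tool_rot: [-0.0, 0.203, 0.979, -0.0]
contact_force: [0.4, 0.5, -0.1]
gripper_width: 0.558
grasp_force: 0.0
```

>>> jog_arm --force 40 --rows '[{"fingers": 48, "x": 0, "y": 0, "z": 2, "ax": 0, "ay": 0, "az": 0}, {"fingers": 48, "x": 0, "y": 0, "z": 1, "ax": 0, "ay": 0, "az": 0}, {"fingers": 20, "x": 0, "y": 0, "z": 0, "ax": 0, "ay": 0, "az": 0}, {"fingers": 20, "x": 0, "y": 0, "z": 0, "ax": 0, "ay": 0, "az": 0}, {"fingers": 20, "x": 0, "y": 0, "z": 0, "ax": 0, "ay": 0, "az": 0}, {"fingers": 20, "x": 0, "y": 0, "z": 0, "ax": 0, "ay": 0, "az": 0}, {"fingers": 20, "x": 0, "y": 0, "z": 0, "ax": 0, "ay": 0, "az": 0}, {"fingers": 20, "x": 0, "y": 0, "z": 0, "ax": 0, "ay": 0, "az": 0}]'

```text
t: 5.25
eef_pos: [0.4452, 0.2756, -0.0075]
tool_rot: [0.0, 0.203, 0.979, 0.0]
contact_force: [-0.1, -0.1, 3.1]
gripper_width: 0.314
grasp_force: 40.2
```

Gripped: 26.8 mm opening, 40 N. Next I'll lift, square up with the clamp and go over to it.

>>> jog_arm --rows '[{"fingers": 20, "x": 0, "y": 0, "z": -25, "ax": 0, "ay": 0, "az": 0}, {"fingers": 20, "x": 0, "y": 0, "z": -45, "ax": 0, "ay": 0, "az": -8}, {"fingers": 20, "x": 0, "y": 0, "z": -45, "ax": 0, "ay": 0, "az": -8}, {"fingers": 20, "x": 0, "y": 0, "z": -40, "ax": 0, "ay": 0, "az": -7.5}, {"fingers": 20, "x": -5, "y": -40, "z": 0, "ax": 0, "ay": 0, "az": 0}, {"fingers": 20, "x": -5, "y": -40, "z": 0, "ax": 0, "ay": 0, "az": 0}, {"fingers": 20, "x": -5, "y": -40, "z": 0, "ax": 0, "ay": 0, "az": 0}, {"fingers": 20, "x": -5, "y": -40, "z": 0, "ax": 0, "ay": 0, "az": 0}]'

```text
t: 6.05
eef_pos: [0.4649, 0.1139, 0.1473]
tool_rot: [-0.0, -0.001, 1.0, 0.0]
contact_force: [1.0, -0.8, -0.5]
gripper_width: 0.315
grasp_force: 39.9
```

>>> jog_arm --rows '[{"fingers": 20, "x": -5, "y": -40, "z": 0, "ax": 0, "ay": 0, "az": 0}, {"fingers": 20, "x": -5, "y": -40, "z": 0, "ax": 0, "ay": 0, "az": 0}, {"fingers": 20, "x": -5, "y": -40, "z": 0, "ax": 0, "ay": 0, "az": 0}, {"fingers": 20, "x": -5, "y": -40, "z": 0, "ax": 0, "ay": 0, "az": 0}, {"fingers": 20, "x": 0, "y": -15, "z": 0, "ax": 0, "ay": 0, "az": 0}, {"fingers": 20, "x": 0, "y": 0, "z": 0, "ax": 0, "ay": 0, "az": 0}, {"fingers": 20, "x": 0, "y": 0, "z": 0, "ax": 0, "ay": 0, "az": 0}, {"fingers": 20, "x": 0, "y": 0, "z": 0, "ax": 0, "ay": 0, "az": 0}]'

```text
t: 6.85
eef_pos: [0.4854, -0.0578, 0.1471]
tool_rot: [-0.0, -0.002, 1.0, 0.0]
contact_force: [0.6, -0.5, 0.3]
gripper_width: 0.315
grasp_force: 39.9
```

```bash
python3 - <<'E'
from h import *
import pickle
r=cam("wrist"); pickle.dump(r,open('c5.pkl','wb'))
o=bot.get_obs(); print(o['t'],o['eef_pos'],xang(),o['gripper_width'],o['grasp_force'],o['q'].round(2),r[3][:3,3])
print(proj([[.455,-.061,.028],[.531,-.061,.05],[.525,-.142,.089]],*r[1:]))
save(r[0],'wrist5.png')
E
```

```text
6.9 [ 0.48547469 -0.05779278  0.1471507 ] -179.76921049641155 0.31832762218329974 39.87224578857422 [-0.25  0.25  0.28  2.07 -0.1   0.83  1.66] [ 0.41651927 -0.05758681  0.31185664]
[[317.51972692 153.74497535]
 [317.25043078 237.11423035]
 [217.83091971 249.12077688]]
```

View pics/wrist5.png

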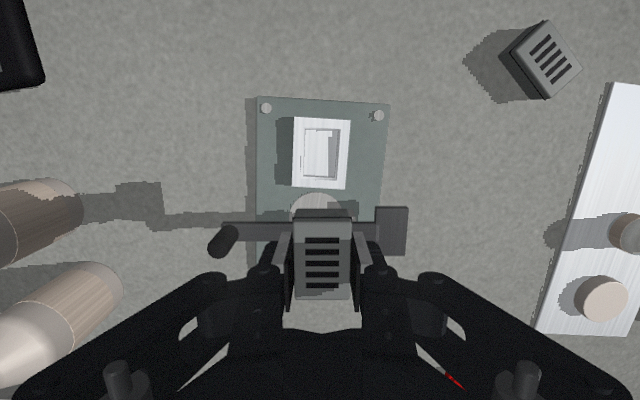

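The wrist picture (my last view) shows the clamp. The plate's -x edge runs from (257,97) to (390,104). The aluminium block's corners are near (293,117), (350,121), (346,189) and (292,186), and the knob is at (222,240). The cassette is held level at (322,255). From here I'll measure numerically.

```bash
python3 - <<'E'
from h import *
import pickle
np.set_printoptions(linewidth=300)
r=pickle.load(open('c5.pkl','rb')); g=cv2.cvtColor(r[0],cv2.COLOR_RGB2GRAY); c=r[1:]
print("cols",np.arange(286,360,2))
for y in range(108,206,4): print(y,g[y,286:360:2])
m=np.zeros_like(g); m[105:191,280:360]=(g[105:191,280:360]>150)
m=cv2.morphologyEx(m,cv2.MORPH_OPEN,np.ones((3,3)))
ct=max(cv2.findContours(m,cv2.RETR_EXTERNAL,cv2.CHAIN_APPROX_NONE)[0],key=cv2.contourArea).reshape(-1,2)
P=plane(ct,.028,*c)[:,:2]*1000; q=cv2.minAreaRect(P.astype(np.float32)); print(q, cv2.boxPoints(q))
E
```

```text
cols [286 288 290 292 294 296 298 300 302 304 306 308 310 312 314 316 318 320 322 324 326 328 330 332 334 336 338 340 342 344 346 348 350 352 354 356 358]
108 [121 120 119 119 121 116 116 116 115 117 118 121 118 115 117 116 118 119 115 118 115 118 115 116 119 119 116 121 118 119 116 115 118 119 118 120 122]
112 [118 118 118 119 116 116 116 116 119 118 120 121 121 120 121 119 124 118 116 116 117 118 119 121 122 121 121 118 121 119 120 120 118 119 119 116 122]
116 [118 115 116 116 150 135 130 128 128 125 125 119 120 115 113 116 114 118 114 117 117 119 119 117 117 119 116 119 120 120 118 119 123 121 120 123 121]
120 [ 83  81  81  82 202 218 218 224 220 218 221 221 218 221 222 220 220 223 218 218 220 223 224 228 224 224 225 227 229 220 226 199 178 122 118 125 125]
124 [ 85  85  85  77 204 216 219 224 220 217 221 221 218 220 223 222 218 221 215 217 217 219 222 225 221 220 220 223 220 214 218 216 152 120 121 121 122]
128 [ 82  83  84  77 214 214 220 227 221 201 193 193 190 186 192 188 183 185 180 185 185 196 195 209 200 212 215 219 220 217 217 214 135 119 121 119 121]
132 [ 83  87  85  77 
[... 2406 characters left out ...]
124 124 123 122 122 119 124 122 120]
196 [126 123 126 123 121 123 111 108 162 159 161 159 163 156 159 163 158 164 161 161 163 164 159 132 124 125 126 127 125 127 128 126 126 125 125 123 123]
200 [120 123 127 127 120 132 161 168 163 158 161 154 163 156 160 159 166 158 163 160 167 163 163 160 162 140 113 114 111 113 115  89  84  82  83 119 126]
204 [120 126  87 118 160 164 164 169 161 157 159 159 162 158 160 162 169 156 159 160 166 111 105 109 111 111 113  85  85  88  87  82  84  84  86  89  84]
((455.0819091796875, -58.63970184326172), (52.51919937133789, 66.85638427734375), 86.71003723144531) [[420.20178  -82.93761 ]
 [486.948    -86.77444 ]
 [489.96204  -34.341797]
 [423.21582  -30.504967]]
```

```bash
python3 - <<'E'
from h import *
import pickle
np.set_printoptions(linewidth=300)
r=pickle.load(open('c5.pkl','rb')); g=cv2.cvtColor(r[0],cv2.COLOR_RGB2GRAY); c=r[1:]
for x in (306,322,336): print(x,g[204:228,x],g[286:308,x])
for y in (214,226,234): print(y,g[y,286:300],g[y,344:360])
o=bot.get_obs(); p=o['eef_pos'];zt=p[2]+.0345
print(plane([(322,221),(322,298),(294,228),(351,228)],zt,*c)-p)
a=np.radians(-3.29); pk=np.array([.4551,-.0586])
X=np.array([np.cos(a),np.sin(a)]);Y=np.array([-X[1],X[0]])
print("pivot",pk+.07*X,"knob0",pk+.07*X-.08*Y,"end",pk+.15*X)
print(delta((*pk,.06)))
E
```

```text
306 [159 162 161 153 120  52  63  63  62  66  67  66  62  41  52  69  64  73  97 111 111 114 117 117] [ 37  30  71  83  77  81  80  78  82  76 111 118 113  95 134 141 139 140 141 138 136 138]
322 [159 160 162 159 119  56  64  67  66  71  65  65  57  31  55  63  65  76  97 106 114 114 116 115] [ 23  16  68  83  79  79 104 113 110 115 114 116 111 100 137 142 137 138 138 138 139 139]
336 [111 111 111 110  87  60  68  68  62  62  61  61  54  32  55  67  66  77 101 105 111 115 113 117] [ 28  20  97 118 116 116 112 114 116 114 117 117 112  97 137 140 140 144 143 141 137 142]
214 [ 85  83  83 103 113 111 112 114  96  67  59  64  65  65] [ 67  65  71  66  79  84  88  86  86  84  84  83  85  84  95 121]
226 [ 70  70  72  70  70  71  68  83 106 117 117 114 114 117] [116 115 117 113 117 115 119 116  76  72  69  73  72  69  67  68]
234 [ 85  90  86  85  87  38  45  79 103 114 116 114 117 114] [114 118 113 116 117 115 121  88  29  82  94  90  93  93  95  93]
[[-0.0201238   0.00071537  0.0345    ]
 [ 0.02112988  0.0008777   0.0345    ]
 [-0.01659868 -0.01234911  0.0345    ]
 [-0.01667939  0.01427911  0.0345    ]]
pivot [ 0.52498463 -0.06261728] knob0 [ 0.52039345 -0.14248543] end [ 0.60485278 -0.06720847]
[30.3 -0.7 87.2]
```

The cassette sits centred in the hand to about 1 mm. I'll go over the pocket, turn with the clamp (−3.3°) and come down to just above it.

>>> jog_arm --rows '[{"fingers": 20, "x": 15, "y": -1.6, "z": 0, "ax": 0, "ay": 0, "az": 0}, {"fingers": 20, "x": 15.8, "y": 0, "z": 0, "ax": 0, "ay": 0, "az": 0}, {"fingers": 20, "x": 0, "y": 0, "z": 25, "ax": 0, "ay": 0, "az": 3.5}, {"fingers": 20, "x": 0, "y": 0, "z": 25, "ax": 0, "ay": 0, "az": 0}, {"fingers": 20, "x": 0, "y": 0, "z": 25, "ax": 0, "ay": 0, "az": 0}, {"fingers": 20, "x": 0, "y": 0, "z": 25, "ax": 0, "ay": 0, "az": 0}, {"fingers": 20, "x": 0, "y": 0, "z": 20, "ax": 0, "ay": 0, "az": 0}, {"fingers": 20, "x": 0, "y": 0, "z": 0, "ax": 0, "ay": 0, "az": 0}]'

```text
t: 7.7
eef_pos: [0.4529, -0.0598, 0.0253]
tool_rot: [-0.002, 0.029, 1.0, 0.0]
contact_force: [-0.3, -0.4, -0.1]
gripper_width: 0.321
grasp_force: 39.9
```

```bash
python3 - <<'E'
from h import *
import pickle
r=cam("wrist"); pickle.dump(r,open('c6.pkl','wb'))
g=cv2.cvtColor(r[0],cv2.COLOR_RGB2GRAY); c=r[1:]; o=bot.get_obs(); p=o['eef_pos']
print(o['t'],p,xang(),o['contact_force']); print(delta((.4546,-.0595,.0155)))
# visible block corners
a=np.radians(-3.29)
B=[(*(np.array([.4551,-.0586])+np.array([[np.cos(a),-np.sin(a)],[np.sin(a),np.cos(a)]])@np.array(v)),.028) for v in((-.033,-.026),(-.033,.026),(.033,.026),(.033,-.026))]
pr=proj(B,*c);print(pr.round(1))
np.set_printoptions(linewidth=250)
for k in range(2):
    u=pr[k].astype(int); print(g[u[1]-12:u[1]+20,u[0]+(8 if k==0 else -8)], g[u[1]+15,u[0]-14:u[0]+14])
E
```

```text
7.75 [ 0.45385114 -0.06015361  0.02657848] 176.67663984122515 [0.76227221 0.1522275  0.52274535]
[-0.7  0.7 11.1]
[[276.2 182.6]
 [369.5 182.6]
 [364.8 286.8]
 [280.7 286.8]]
[118 113 116 117 118 117 118 125 127 127 127 120 151 213 223 219 221 218 220 220 220 219 220 219 219 216 219 218 218 217 218 218] [ 85  85  84  85  83  84  84  85  82  84  84  86  83  80 133 206 217 215 213 212 211 214 218 221 221 222 220 220]
[118 120 122 119 123 120 124 124 125 128 125 124 147 201 214 213 211 210 210 213 212 213 212 211 211 213 213 210 212 210 212 214] [221 214 212 207 208 213 210 210 212 210 208 207 211 213 154 121 118 120 123 119 121 118 122 119 122 122 122 121]
```

>>> jog_arm --rows '[{"fingers": 20, "x": -0.7, "y": 0.7, "z": 3, "ax": 0, "ay": 0, "az": 0}, {"fingers": 20, "x": 0, "y": 0, "z": 4, "ax": 0, "ay": 0, "az": 0}, {"fingers": 20, "x": 0, "y": 0, "z": 3, "ax": 0, "ay": 0, "az": 0}, {"fingers": 20, "x": 0, "y": 0, "z": 1.5, "ax": 0, "ay": 0, "az": 0}, {"fingers": 20, "x": 0, "y": 0, "z": 1.5, "ax": 0, "ay": 0, "az": 0}, {"fingers": 20, "x": 0, "y": 0, "z": 1, "ax": 0, "ay": 0, "az": 0}, {"fingers": 20, "x": 0, "y": 0, "z": 0, "ax": 0, "ay": 0, "az": 0}, {"fingers": 20, "x": 0, "y": 0, "z": 0, "ax": 0, "ay": 0, "az": 0}]'

```text
t: 8.55
eef_pos: [0.4553, -0.0605, 0.0132]
tool_rot: [-0.0, 0.03, 1.0, 0.0]
contact_force: [-0.8, 0.2, -0.7]
gripper_width: 0.319
grasp_force: 39.9
```

>>> jog_arm --rows '[{"fingers": 20, "x": 0, "y": 0.4, "z": 1, "ax": 0, "ay": 0, "az": 0}, {"fingers": 20, "x": 0, "y": 0, "z": 1, "ax": 0, "ay": 0, "az": 0}, {"fingers": 20, "x": 0, "y": 0, "z": 1, "ax": 0, "ay": 0, "az": 0}, {"fingers": 20, "x": 0, "y": 0, "z": 1, "ax": 0, "ay": 0, "az": 0}, {"fingers": 20, "x": 0, "y": 0, "z": 1, "ax": 0, "ay": 0, "az": 0}, {"fingers": 20, "x": 0, "y": 0, "z": 0, "ax": 0, "ay": 0, "az": 0}, {"fingers": 20, "x": 0, "y": 0, "z": 0, "ax": 0, "ay": 0, "az": 0}, {"fingers": 20, "x": 0, "y": 0, "z": 0, "ax": 0, "ay": 0, "az": 0}]'

```text
t: 9.35
eef_pos: [0.4553, -0.06, 0.0082]
tool_rot: [-0.0, 0.03, 1.0, 0.0]
contact_force: [0.1, 0.1, -1.6]
gripper_width: 0.315
grasp_force: 39.9
```

The cassette is in, less than 1 mm from the floor. I'll release it, back off straight up and check the seating.

>>> jog_arm --rows '[{"fingers": 20, "x": 0, "y": 0, "z": 0.7, "ax": 0, "ay": 0, "az": 0}, {"fingers": 20, "x": 0, "y": 0, "z": 0, "ax": 0, "ay": 0, "az": 0}, {"fingers": 40, "x": 0, "y": 0, "z": 0, "ax": 0, "ay": 0, "az": 0}, {"fingers": 40, "x": 0, "y": 0, "z": 0, "ax": 0, "ay": 0, "az": 0}, {"fingers": 40, "x": 0, "y": 0, "z": 0, "ax": 0, "ay": 0, "az": 0}, {"fingers": 40, "x": 0, "y": 0, "z": -10, "ax": 0, "ay": 0, "az": 0}, {"fingers": 40, "x": 0, "y": 0, "z": -20, "ax": 0, "ay": 0, "az": 0}, {"fingers": 40, "x": 0, "y": 0, "z": -20, "ax": 0, "ay": 0, "az": 0}]'

```text
t: 10.15
eef_pos: [0.4554, -0.0602, 0.0586]
tool_rot: [-0.0, 0.03, 1.0, -0.0]
contact_force: [0.5, 0.3, -1.0]
gripper_width: 0.467
grasp_force: 0.0
```

>>> jog_arm --rows '[{"fingers": 40, "x": 0, "y": 0, "z": -40, "ax": 0, "ay": 0, "az": 0}, {"fingers": 40, "x": -15, "y": 0, "z": -40, "ax": 0, "ay": 0, "az": 0}, {"fingers": 20, "x": -15, "y": 0, "z": 0, "ax": 0, "ay": 0, "az": 0}, {"fingers": 0, "x": 0, "y": 0, "z": 0, "ax": 0, "ay": 0, "az": 0}, {"fingers": 0, "x": 0, "y": 0, "z": 0, "ax": 0, "ay": 0, "az": 0}, {"fingers": 0, "x": 0, "y": 0, "z": 0, "ax": 0, "ay": 0, "az": 0}, {"fingers": 0, "x": 0, "y": 0, "z": 0, "ax": 0, "ay": 0, "az": 0}, {"fingers": 0, "x": 0, "y": 0, "z": 0, "ax": 0, "ay": 0, "az": 0}]'

```text
t: 10.95
eef_pos: [0.4846, -0.0619, 0.1371]
tool_rot: [-0.001, 0.03, 1.0, -0.0]
contact_force: [0.3, -0.1, 0.6]
gripper_width: -0.001
grasp_force: 0.0
```

```bash
python3 - <<'E'
from h import *
import pickle
np.set_printoptions(linewidth=250)
r=cam("wrist"); pickle.dump(r,open('c7.pkl','wb'))
g=cv2.cvtColor(r[0],cv2.COLOR_RGB2GRAY); c=r[1:]; o=bot.get_obs(); print(o['t'],o['eef_pos'],xang(),o['gripper_width'],o['q'].round(2))
a=np.radians(-3.29);M=np.array([[np.cos(a),-np.sin(a)],[np.sin(a),np.cos(a)]])
pr=proj([(*(np.array([.4551,-.0586])+M@np.array(v)),.042) for v in((-.021,-.014),(-.021,.014),(.021,.014),(.021,-.014),(0,0))],*c);print(pr.round(1))
y0,y1=int(pr[:,1].min())-8,int(pr[:,1].max())+8;x0,x1=int(pr[:,0].min())-10,int(pr[:,0].max())+10
print(x0,x1)
for y in range(y0,y1,3): print(y,g[y,x0:x1:2])
# knob: dark blob left
u=proj([(.5204,-.1425,.089)],*c);print(u)
E
```

```text
11.0 [ 0.48488082 -0.06185746  0.13720737] 176.5759969853169 -0.0007063096010562548 [-0.26  0.27  0.31  2.08 -0.11  0.81  1.62]
[[306.2 134.1]
 [338.9 134. ]
 [338.3 181.9]
 [306.9 181.9]
 [322.6 158.5]]
296 348
125 [217 220 224 217 215 222 221 218 216 223 221 219 222 218 214 219 219 222 222 219 219 217 218 220 215 214]
128 [215 219 224 217 216 222 220 215 219 224 220 219 221 215 215 217 216 222 221 219 217 215 217 221 213 218]
131 [213 217 224 218 206 168 180 178 174 174 208 156 154 155 166 171 166 164 197 149 146 150 136 200 214 214]
134 [215 222 225 214 198 210 152 122 120 128 123 127 129 127 127 126 126 123 126  92 110 145 138 201 214 216]
137 [211 147 155 153 120  77 117 113 115 114 111 110 114 116 113 114 115 116 117 113 117 119 136 201 214 217]
140 [148 149 156 155 122  76 118 118 117 120 113 117 116 116 114 117 118 116 117 117 116 116 132 213 213 213]
143 [148 148 155 154 119  81 116 111 117 119 118 118 117 120 119 119 121 122 117 119 113 116 131 215 213 214]
146 [150 152 155 155 121  79 117 117 101  22  25  22  26  23  19  28  22  25 110 116 117 102 133 212 211 216]
149 [154
[... 861 characters left out ...]
7 211 216]
173 [151 144 154 152 129  70 110 113 122   9  15  24  22  22  24  19  14  12 113 116 115 149 147 214 211 212]
176 [151 144 153 152 137  87 109 113 117 120 121 120 121 118 119 118 119 120 118 116 114 131 151 214 211 212]
179 [150 144 152 155 135  94 111 115 115 113 114 115 117 119 115 116 118 116 115 114 115 126 153 213 209 211]
182 [168 169 174 174 141 102 101 108 104 105 107 106 102 103 102 104 113 114 115 111 125 168 174 213 210 209]
185 [220 211 219 219 211 217 214 208 208 215 218 215 213 211 214 219 215 215 215 216 219 214 217 215 211 209]
188 [216 210 217 218 212 212 213 211 208 216 213 214 214 208 215 217 212 215 213 216 218 214 219 216 210 211]
[[221.44566451 256.28052505]]
```

The seated cassette's top face matches the predicted outline at z = 42 mm to within a pixel, so it is home and flat. Next I'll find the knob and where the shut fingertips are.

```bash
python3 - <<'E'
from h import *
import pickle
np.set_printoptions(linewidth=250)
im,K,d,T=pickle.load(open('c0.pkl','rb'))["top"]; g=cv2.cvtColor(im,cv2.COLOR_RGB2GRAY)
print(g[210:229,382:406])
m=(g[208:232,385:408]<45); ys,xs=np.nonzero(m); u=(xs.mean()+385,ys.mean()+208); print(u,len(xs)); print(plane([u],.085,K,d,T))
r=pickle.load(open('c7.pkl','rb')); g=cv2.cvtColor(r[0],cv2.COLOR_RGB2GRAY); c=r[1:]; o=bot.get_obs();p=o['eef_pos'];R=Rt()
for h in(0,10,20,30): print(h,proj([p+R@np.array(v)/1000 for v in((11,0,-h),(-11,0,-h),(11,8,-h),(11,-8,-h))],*c).round(0).tolist())
for y in range(196,290,4): print(y,g[y,296:348:2])
print("knob"); 
for y in range(216,286,3): print(y,g[y,190:250:2])
E
```

```text
[[119 122 120 122 105  96  96  95 104 137 138 134 138 137 134 133 136 138 137 136 135 136 136 139]
 [119 121 120 121 104  97  95  94 137 137 138 136 138 135 134 134 136 135 135 136 134 134 136 139]
 [121 121 121 121 101  98  98  95 137 138 139 136 140 138 133 136 137 133 133 136 135 133 137 140]
 [122 122 121 121 101 100  99  96 138 140 139 136 141 138 137 136 138 136 136 139 137 136 138 138]
 [115 116 121 123  99 101 103  99 140 143 140 139 136 134 134 140 142 139 138 131 134 131 129 130]
 [ 85  84 115 119  89  98  98  99 134 136 135 137 100  91  97 134 133 134 132  95  97  95  94  92]
 [ 85  85  83  85  80  94  94  96  94  94  90  90  90  67  90  93  97  95  95  97  98  98  97  97]
 [ 71  73  74  74  69  78  80  82  75  71  44  41  27  27  23  54  91  99  99  97  97  97  97 100]
 [ 72  73  75  74  77  76  75  75  78  42  17  30  30  31  28  22  52 100 101 100  96  95  96  99]
 [ 74  75  75  74  75  73  74  76  76  24  25  32  31  32  30  27  35  99 100 100 100  98  96  97]
 [ 75  75  75  75  76  75  76  75  67  26  26  35  32  30  30  26  49  99  97  99  99  95  94  96]
 [ 74  73  
[... 5764 characters left out ...]
9 138  99  46  33  34  54 109 134 139 141 139 139 140 142 144 144 123]
273 [141 141 140 142 136 139 141 140 141 137 138 135 135 131 136 136 139 140 136 136 140 138 141 146  94  48  27  31  30  33]
276 [147 138 138 141 141 136 139 139 141 137 141 141 140 137 137 135 133 135 131 137 135  90  45  31  34  30  30  36  33  36]
279 [144 139 137 139 142 143 141 140 136 136 137 136 139 139 136 134 139 136  89  43  29  34  28  32  34  31  36  40  37  33]
282 [138 141 137 141 140 138 137 142 139 141 137 139 141 141 144  40  37  31  32  31  32  33  31  33  34  33  33  37  33  32]
285 [144 140 139 138 143 139 144 141 143 139 142 141  22  29  29  34  31  32  27  31  32  25  33  33  29  32  34  33  36  28]
```

The shut fingertips sit about 22–24 mm behind the TCP, as found at the grasp. The knob is at about (0.5225, −0.141). I'll push with the fingers' +x side face: move beside the knob at height first, then turn about 178.5° clockwise.

>>> jog_arm --rows '[{"fingers": 0, "x": -3.6, "y": -39, "z": 0, "ax": 0, "ay": 0, "az": 0}, {"fingers": 0, "x": -3.6, "y": -39, "z": 0, "ax": 0, "ay": 0, "az": 0}, {"fingers": 0, "x": 0, "y": 0, "z": 0, "ax": 0, "ay": 0, "az": 8.5}, {"fingers": 0, "x": 0, "y": 0, "z": 0, "ax": 0, "ay": 0, "az": 8.5}, {"fingers": 0, "x": 0, "y": 0, "z": 0, "ax": 0, "ay": 0, "az": 8.5}, {"fingers": 0, "x": 0, "y": 0, "z": 0, "ax": 0, "ay": 0, "az": 8.5}, {"fingers": 0, "x": 0, "y": 0, "z": 0, "ax": 0, "ay": 0, "az": 8.5}, {"fingers": 0, "x": 0, "y": 0, "z": 0, "ax": 0, "ay": 0, "az": 8.5}]'

```text
t: 11.8
eef_pos: [0.4877, -0.1401, 0.1374]
tool_rot: [-0.0, 0.46, 0.888, -0.0]
contact_force: [-0.2, -0.7, 0.5]
gripper_width: 0.0
grasp_force: 0.0
```

>>> jog_arm --rows '[{"fingers": 0, "x": 0, "y": 0, "z": 0, "ax": 0, "ay": 0, "az": 8.5}, {"fingers": 0, "x": 0, "y": 0, "z": 0, "ax": 0, "ay": 0, "az": 8.5}, {"fingers": 0, "x": 0, "y": 0, "z": 0, "ax": 0, "ay": 0, "az": 8.5}, {"fingers": 0, "x": 0, "y": 0, "z": 0, "ax": 0, "ay": 0, "az": 8.5}, {"fingers": 0, "x": 0, "y": 0, "z": 0, "ax": 0, "ay": 0, "az": 8.5}, {"fingers": 0, "x": 0, "y": 0, "z": 0, "ax": 0, "ay": 0, "az": 8.5}, {"fingers": 0, "x": 0, "y": 0, "z": 0, "ax": 0, "ay": 0, "az": 8.5}, {"fingers": 0, "x": 0, "y": 0, "z": 0, "ax": 0, "ay": 0, "az": 8.5}]'

```text
t: 12.6
eef_pos: [0.4878, -0.14, 0.1375]
tool_rot: [-0.0, 0.878, 0.479, -0.0]
contact_force: [0.5, 0.0, 0.0]
gripper_width: -0.0
grasp_force: 0.0
```

>>> jog_arm --rows '[{"fingers": 0, "x": 0, "y": 0, "z": 0, "ax": 0, "ay": 0, "az": 8.5}, {"fingers": 0, "x": 0, "y": 0, "z": 0, "ax": 0, "ay": 0, "az": 8.5}, {"fingers": 0, "x": 0, "y": 0, "z": 0, "ax": 0, "ay": 0, "az": 8.5}, {"fingers": 0, "x": 0, "y": 0, "z": 0, "ax": 0, "ay": 0, "az": 8.5}, {"fingers": 0, "x": 0, "y": 0, "z": 0, "ax": 0, "ay": 0, "az": 8.5}, {"fingers": 0, "x": 0, "y": 0, "z": 0, "ax": 0, "ay": 0, "az": 8.5}, {"fingers": 0, "x": 0, "y": 0, "z": 0, "ax": 0, "ay": 0, "az": 8.5}, {"fingers": 0, "x": 0, "y": 0, "z": 0, "ax": 0, "ay": 0, "az": 0}]'

```text
t: 13.4
eef_pos: [0.4878, -0.14, 0.1372]
tool_rot: [0.0, 1.0, -0.017, -0.001]
contact_force: [0.0, -0.0, 0.1]
gripper_width: 0.006
grasp_force: 0.0
```

```bash
python3 - <<'E'
from h import *
import pickle
o=bot.get_obs(); print(o['t'],o['eef_pos'],xang(),o['q'].round(2),delta((.485,-.1405,.042)))
r=cam("wrist"); pickle.dump(r,open('c8.pkl','wb')); g=cv2.cvtColor(r[0],cv2.COLOR_RGB2GRAY);c=r[1:]
print(proj([(.5225,-.141,.089),(.5225,-.141,.055),(.525,-.0626,.055)],*c).round(0))
m=((g<60)&(np.indices(g.shape)[0]<232)).astype(np.uint8)
n,l,s,ce=cv2.connectedComponentsWithStats(m)
for i in range(1,n):
    if s[i,4]>100: print(s[i],ce[i])
E
```

```text
13.4 [ 0.48777765 -0.13995711  0.13721712] -1.977321555071205 [-0.68  0.51  1.1   2.07 -0.58  0.91 -0.86] [-2.7  0.6 95.2]
[[323. 159.]
 [322. 153.]
 [228. 153.]]
[303 138  34  30 577] [324.25649913 152.2339688 ]
```

>>> jog_arm --rows '[{"fingers": 0, "x": 0, "y": 0.5, "z": 20, "ax": 0, "ay": 0, "az": 0}, {"fingers": 0, "x": 0, "y": 0, "z": 20, "ax": 0, "ay": 0, "az": 0}, {"fingers": 0, "x": 0, "y": 0, "z": 20, "ax": 0, "ay": 0, "az": 0}, {"fingers": 0, "x": 0, "y": 0, "z": 20, "ax": 0, "ay": 0, "az": 0}, {"fingers": 0, "x": 0, "y": 0, "z": 15, "ax": 0, "ay": 0, "az": 0}, {"fingers": 0, "x": 5, "y": 0, "z": 0, "ax": 0, "ay": 0, "az": 0}, {"fingers": 0, "x": 5, "y": 0, "z": 0, "ax": 0, "ay": 0, "az": 0}, {"fingers": 0, "x": 0, "y": 0, "z": 0, "ax": 0, "ay": 0, "az": 0}]'

```text
t: 14.25
eef_pos: [0.4997, -0.1412, 0.0435]
tool_rot: [0.0, 1.0, -0.016, 0.001]
contact_force: [-0.1, -0.1, -0.0]
gripper_width: 0.003
grasp_force: 0.0
```

>>> jog_arm --rows '[{"fingers": 0, "x": 1, "y": 0, "z": 0, "ax": 0, "ay": 0, "az": 0}, {"fingers": 0, "x": 1, "y": 0, "z": 0, "ax": 0, "ay": 0, "az": 0}, {"fingers": 0, "x": 1, "y": 0, "z": 0, "ax": 0, "ay": 0, "az": 0}, {"fingers": 0, "x": 1, "y": 0, "z": 0, "ax": 0, "ay": 0, "az": 0}, {"fingers": 0, "x": 1, "y": 0, "z": 0, "ax": 0, "ay": 0, "az": 0}, {"fingers": 0, "x": 1, "y": 0, "z": 0, "ax": 0, "ay": 0, "az": 0}, {"fingers": 0, "x": 0, "y": 0, "z": 0, "ax": 0, "ay": 0, "az": 0}, {"fingers": 0, "x": 0, "y": 0, "z": 0, "ax": 0, "ay": 0, "az": 0}]'

```text
t: 15.05
eef_pos: [0.5039, -0.1412, 0.0425]
tool_rot: [0.0, 1.0, -0.017, -0.0]
contact_force: [0.7, 0.1, -0.4]
gripper_width: -0.001
grasp_force: 0.0
```

Beside the knob at the right height. Now I'll turn the tool rigidly about the pivot, 3° per row.

>>> jog_arm --rows '[{"fingers": 0, "x": 4.2, "y": 0.9, "z": 0, "ax": 0, "ay": 0, "az": -3}, {"fingers": 0, "x": 4.2, "y": 0.9, "z": 0, "ax": 0, "ay": 0, "az": -3}, {"fingers": 0, "x": 4.2, "y": 0.9, "z": 0, "ax": 0, "ay": 0, "az": -3}, {"fingers": 0, "x": 4.2, "y": 0.9, "z": 0, "ax": 0, "ay": 0, "az": -3}, {"fingers": 0, "x": 4.2, "y": 0.9, "z": 0, "ax": 0, "ay": 0, "az": -3}, {"fingers": 0, "x": 4.2, "y": 0.9, "z": 0, "ax": 0, "ay": 0, "az": -3}, {"fingers": 0, "x": 4.2, "y": 0.9, "z": 0, "ax": 0, "ay": 0, "az": -3}, {"fingers": 0, "x": 4.2, "y": 0.9, "z": 0, "ax": 0, "ay": 0, "az": -3}]'

```text
t: 15.85
eef_pos: [0.5349, -0.1445, 0.042]
tool_rot: [-0.0, 0.981, 0.192, -0.002]
contact_force: [-8.4, -3.7, 3.4]
gripper_width: -0.001
grasp_force: 4.4
```

```bash
cat >> h.py <<'E'
def st():
    o=bot.get_obs(); R=Rt(); v=o['eef_pos']-np.array([.525,-.0626,0]); a=xang()
    print('t%.2f pos'%o['t'],o['eef_pos'].round(4),'theta %.1f'%(a-90),'rel pivot tool xy',(R.T@v*1000)[:2].round(1),'F tool',(R.T@o['contact_force']).round(1),'q',o['q'].round(2))
def knob():
    r=cam("wrist"); g=cv2.cvtColor(r[0],cv2.COLOR_RGB2GRAY)
    m=(g<60).astype(np.uint8); m[225:]=0; m[:100]=0
    n,l,s,ce=cv2.connectedComponentsWithStats(m)
    for i in range(1,n):
        if s[i,4]>100 and 260<ce[i][0]<380: print(s[i],ce[i].round(1))
    return r
E
python3 -c "
from h import *
st(); knob()"
```

```text
t15.85 pos [ 0.5349 -0.1445  0.042 ] theta -67.9 rel pivot tool xy [-21.9  79.6] F tool [-9.2  0.3 -3.3] q [-0.43  0.64  0.78  2.01 -0.66  0.76 -0.43]
[ 250  186   94   39 1317] [318.9 205.6]
```

The tool reads −9 N along the push, so the knob is in contact and already on the ramp. Continuing at 2° per row.

>>> jog_arm --rows '[{"fingers": 0, "x": 2.8, "y": 0.7, "z": 0, "ax": 0, "ay": 0, "az": -2}, {"fingers": 0, "x": 2.8, "y": 0.7, "z": 0, "ax": 0, "ay": 0, "az": -2}, {"fingers": 0, "x": 2.8, "y": 0.7, "z": 0, "ax": 0, "ay": 0, "az": -2}, {"fingers": 0, "x": 2.8, "y": 0.7, "z": 0, "ax": 0, "ay": 0, "az": -2}, {"fingers": 0, "x": 2.8, "y": 0.7, "z": 0, "ax": 0, "ay": 0, "az": -2}, {"fingers": 0, "x": 2.8, "y": 0.7, "z": 0, "ax": 0, "ay": 0, "az": -2}, {"fingers": 0, "x": 0, "y": 0, "z": 0, "ax": 0, "ay": 0, "az": 0}, {"fingers": 0, "x": 0, "y": 0, "z": 0, "ax": 0, "ay": 0, "az": 0}]'

```text
t: 16.7
eef_pos: [0.552, -0.142, 0.0427]
tool_rot: [0.0, 0.957, 0.292, -0.002]
contact_force: [-6.5, -3.6, 7.0]
gripper_width: -0.002
grasp_force: 4.2
```

```bash
python3 -c "
from h import *
st(); knob()"
```

```text
t16.70 pos [ 0.552  -0.142   0.0427] theta -56.1 rel pivot tool xy [-22.1  80.9] F tool [-7.4 -0.6 -6.9] q [-0.4   0.64  0.73  1.97 -0.61  0.76 -0.28]
[ 256  186   86   39 1273] [318.  206.5]
```

There's 7 N upward on the tool as the handle rises. I'll lift 4 mm while continuing.

>>> jog_arm --rows '[{"fingers": 0, "x": 0, "y": 0, "z": -2, "ax": 0, "ay": 0, "az": 0}, {"fingers": 0, "x": 0, "y": 0, "z": -2, "ax": 0, "ay": 0, "az": 0}, {"fingers": 0, "x": 1.4, "y": 0.3, "z": 0, "ax": 0, "ay": 0, "az": -1}, {"fingers": 0, "x": 1.4, "y": 0.3, "z": 0, "ax": 0, "ay": 0, "az": -1}, {"fingers": 0, "x": 1.4, "y": 0.3, "z": 0, "ax": 0, "ay": 0, "az": -1}, {"fingers": 0, "x": 1.4, "y": 0.3, "z": 0, "ax": 0, "ay": 0, "az": -1}, {"fingers": 0, "x": 0, "y": 0, "z": 0, "ax": 0, "ay": 0, "az": 0}, {"fingers": 0, "x": 0, "y": 0, "z": 0, "ax": 0, "ay": 0, "az": 0}]'

```text
t: 17.55
eef_pos: [0.5571, -0.1387, 0.0459]
tool_rot: [-0.0, 0.946, 0.325, -0.002]
contact_force: [-5.4, -3.6, 1.3]
gripper_width: -0.001
grasp_force: 3.0
```

```bash
python3 -c "
from h import *
st(); knob()"
```

```text
t17.55 pos [ 0.5571 -0.1387  0.0459] theta -52.0 rel pivot tool xy [-21.7  79.7] F tool [-6.5 -0.5 -1.3] q [-0.39  0.64  0.71  1.96 -0.59  0.77 -0.24]
[253 186  86   5 206] [297.  187.4]
[ 305  191   40   34 1089] [323.8 209.5]
```

>>> jog_arm --rows '[{"fingers": 0, "x": 1.4, "y": 0.3, "z": 0, "ax": 0, "ay": 0, "az": -1}, {"fingers": 0, "x": 1.4, "y": 0.3, "z": 0, "ax": 0, "ay": 0, "az": -1}, {"fingers": 0, "x": 1.4, "y": 0.3, "z": 0, "ax": 0, "ay": 0, "az": -1}, {"fingers": 0, "x": 1.4, "y": 0.3, "z": 0, "ax": 0, "ay": 0, "az": -1}, {"fingers": 0, "x": 1.4, "y": 0.3, "z": 0, "ax": 0, "ay": 0, "az": -1}, {"fingers": 0, "x": 1.4, "y": 0.3, "z": 0, "ax": 0, "ay": 0, "az": -1}, {"fingers": 0, "x": 1.4, "y": 0.3, "z": 0, "ax": 0, "ay": 0, "az": -1}, {"fingers": 0, "x": 0, "y": 0, "z": 0, "ax": 0, "ay": 0, "az": 0}]'

```text
t: 18.4
eef_pos: [0.566, -0.1351, 0.0463]
tool_rot: [0.0, 0.924, 0.382, -0.002]
contact_force: [-6.1, -4.9, 3.6]
gripper_width: -0.001
grasp_force: 4.0
```

```bash
python3 -c "
from h import *
st(); knob()"
```

```text
t18.40 pos [ 0.566  -0.1351  0.0463] theta -45.1 rel pivot tool xy [-22.4  80.2] F tool [-7.8 -0.8 -3.6] q [-0.38  0.64  0.68  1.94 -0.56  0.77 -0.15]
[ 255  186   88   39 1251] [319.  206.6]
```

>>> jog_arm --rows '[{"fingers": 0, "x": 1.4, "y": 0.3, "z": -0.5, "ax": 0, "ay": 0, "az": -1}, {"fingers": 0, "x": 1.4, "y": 0.3, "z": -0.5, "ax": 0, "ay": 0, "az": -1}, {"fingers": 0, "x": 1.4, "y": 0.3, "z": -0.5, "ax": 0, "ay": 0, "az": -1}, {"fingers": 0, "x": 1.4, "y": 0.3, "z": -0.5, "ax": 0, "ay": 0, "az": -1}, {"fingers": 0, "x": 1.4, "y": 0.3, "z": 0, "ax": 0, "ay": 0, "az": -1}, {"fingers": 0, "x": 1.4, "y": 0.3, "z": 0, "ax": 0, "ay": 0, "az": -1}, {"fingers": 0, "x": 0, "y": 0, "z": 0, "ax": 0, "ay": 0, "az": 0}, {"fingers": 0, "x": 0, "y": 0, "z": 0, "ax": 0, "ay": 0, "az": 0}]'

```text
t: 19.25
eef_pos: [0.5761, -0.1266, 0.0485]
tool_rot: [-0.0, 0.902, 0.431, 0.0]
contact_force: [-2.9, -1.1, -1.0]
gripper_width: 0.001
grasp_force: 1.0
```

```bash
python3 -c "
from h import *
st(); knob()"
```

```text
t19.25 pos [ 0.5761 -0.1266  0.0485] theta -38.9 rel pivot tool xy [-17.7  79.9] F tool [-2.6 -1.6  1. ] q [-0.37  0.63  0.65  1.92 -0.54  0.77 -0.08]
[ 260  184   85   41 1304] [320.9 206.4]
```

The force fell to about 2.6 N, so the handle is on the crest. Small steps now.

>>> jog_arm --rows '[{"fingers": 0, "x": 1.0, "y": 0.2, "z": 0, "ax": 0, "ay": 0, "az": -0.7}, {"fingers": 0, "x": 1.0, "y": 0.2, "z": 0, "ax": 0, "ay": 0, "az": -0.7}, {"fingers": 0, "x": 1.0, "y": 0.2, "z": 0, "ax": 0, "ay": 0, "az": -0.7}, {"fingers": 0, "x": 1.0, "y": 0.2, "z": 0, "ax": 0, "ay": 0, "az": -0.7}, {"fingers": 0, "x": 0, "y": 0, "z": 0, "ax": 0, "ay": 0, "az": 0}, {"fingers": 0, "x": 0, "y": 0, "z": 0, "ax": 0, "ay": 0, "az": 0}, {"fingers": 0, "x": 0, "y": 0, "z": 0, "ax": 0, "ay": 0, "az": 0}, {"fingers": 0, "x": 0, "y": 0, "z": 0, "ax": 0, "ay": 0, "az": 0}]'

```text
t: 20.1
eef_pos: [0.579, -0.1244, 0.0486]
tool_rot: [-0.0, 0.891, 0.453, 0.0]
contact_force: [-2.6, -0.4, -2.1]
gripper_width: -0.003
grasp_force: 1.2
```

```bash
python3 -c "
from h import *
import pickle
st(); r=knob(); pickle.dump(r,open('k1.pkl','wb'))"
```

```text
t20.10 pos [ 0.579  -0.1244  0.0486] theta -36.1 rel pivot tool xy [-18.1  80.1] F tool [-1.8 -1.8  2.1] q [-0.36  0.63  0.64  1.92 -0.53  0.77 -0.05]
[257 183  80   7 142] [299.  187.3]
[ 303  189   41   36 1149] [323.2 208.9]
```

>>> jog_arm --rows '[{"fingers": 0, "x": 1.0, "y": 0.2, "z": 0, "ax": 0, "ay": 0, "az": -0.7}, {"fingers": 0, "x": 1.0, "y": 0.2, "z": 0, "ax": 0, "ay": 0, "az": -0.7}, {"fingers": 0, "x": 1.0, "y": 0.2, "z": 0, "ax": 0, "ay": 0, "az": -0.7}, {"fingers": 0, "x": 1.0, "y": 0.2, "z": 0, "ax": 0, "ay": 0, "az": -0.7}, {"fingers": 0, "x": 1.0, "y": 0.2, "z": 0, "ax": 0, "ay": 0, "az": -0.7}, {"fingers": 0, "x": 0, "y": 0, "z": 0, "ax": 0, "ay": 0, "az": 0}, {"fingers": 0, "x": 0, "y": 0, "z": 0, "ax": 0, "ay": 0, "az": 0}, {"fingers": 0, "x": 0, "y": 0, "z": 0, "ax": 0, "ay": 0, "az": 0}]'

```text
t: 20.95
eef_pos: [0.5828, -0.1209, 0.0487]
tool_rot: [0.0, 0.877, 0.48, 0.0]
contact_force: [-2.5, -1.9, -1.0]
gripper_width: 0.001
grasp_force: 1.4
```

```bash
python3 -c "
from h import *
import pickle
st(); r=knob(); pickle.dump(r,open('k2.pkl','wb'))"
```

```text
t20.95 pos [ 0.5828 -0.1209  0.0487] theta -32.6 rel pivot tool xy [-17.9  80.1] F tool [-2.9 -1.1  1. ] q [-0.36  0.63  0.63  1.91 -0.52  0.77 -0.01]
[ 262  185   82   40 1269] [320.8 206.8]
```

>>> jog_arm --rows '[{"fingers": 0, "x": 1.0, "y": 0.2, "z": 0, "ax": 0, "ay": 0, "az": -0.7}, {"fingers": 0, "x": 1.0, "y": 0.2, "z": 0, "ax": 0, "ay": 0, "az": -0.7}, {"fingers": 0, "x": 1.0, "y": 0.2, "z": 0, "ax": 0, "ay": 0, "az": -0.7}, {"fingers": 0, "x": 1.0, "y": 0.2, "z": 0, "ax": 0, "ay": 0, "az": -0.7}, {"fingers": 0, "x": 1.0, "y": 0.2, "z": 0, "ax": 0, "ay": 0, "az": -0.7}, {"fingers": 0, "x": 0, "y": 0, "z": 0, "ax": 0, "ay": 0, "az": 0}, {"fingers": 0, "x": 0, "y": 0, "z": 0, "ax": 0, "ay": 0, "az": 0}, {"fingers": 0, "x": 0, "y": 0, "z": 0, "ax": 0, "ay": 0, "az": 0}]'

```text
t: 21.8
eef_pos: [0.5862, -0.1172, 0.0486]
tool_rot: [0.0, 0.862, 0.507, 0.0]
contact_force: [-1.7, -2.4, -1.6]
gripper_width: -0.001
grasp_force: 1.5
```

```bash
python3 -c "
from h import *
import pickle
st(); r=knob(); pickle.dump(r,open('k3.pkl','wb'))"
```

```text
t21.80 pos [ 0.5862 -0.1172  0.0486] theta -29.1 rel pivot tool xy [-17.9  80. ] F tool [-2.9 -0.3  1.6] q [-0.35  0.63  0.61  1.9  -0.5   0.77  0.03]
[266 185  71   5 126] [302.3 187.4]
[ 304  190   40   35 1130] [323. 209.]
```

>>> jog_arm --rows '[{"fingers": 0, "x": 1.0, "y": 0.2, "z": 0, "ax": 0, "ay": 0, "az": -0.7}, {"fingers": 0, "x": 1.0, "y": 0.2, "z": 0, "ax": 0, "ay": 0, "az": -0.7}, {"fingers": 0, "x": 1.0, "y": 0.2, "z": 0, "ax": 0, "ay": 0, "az": -0.7}, {"fingers": 0, "x": 1.0, "y": 0.2, "z": 0, "ax": 0, "ay": 0, "az": -0.7}, {"fingers": 0, "x": 1.0, "y": 0.2, "z": 0, "ax": 0, "ay": 0, "az": -0.7}, {"fingers": 0, "x": 0, "y": 0, "z": 0, "ax": 0, "ay": 0, "az": 0}, {"fingers": 0, "x": 0, "y": 0, "z": 0, "ax": 0, "ay": 0, "az": 0}, {"fingers": 0, "x": 0, "y": 0, "z": 0, "ax": 0, "ay": 0, "az": 0}]'

```text
t: 22.65
eef_pos: [0.5895, -0.113, 0.0486]
tool_rot: [-0.0, 0.846, 0.533, 0.0]
contact_force: [-1.1, -3.6, -0.1]
gripper_width: 0.003
grasp_force: 1.3
```

```bash
python3 -c "
from h import *
import pickle
st(); r=knob(); pickle.dump(r,open('k4.pkl','wb'))"
```

```text
t22.65 pos [ 0.5895 -0.113   0.0486] theta -25.6 rel pivot tool xy [-17.6  79.9] F tool [-3.7  0.6  0.1] q [-0.35  0.63  0.59  1.9  -0.49  0.77  0.07]
[265 185  72   5 120] [301.4 187.4]
[ 304  189   40   36 1141] [323.1 208.9]
```

>>> jog_arm --rows '[{"fingers": 0, "x": 1.0, "y": 0.2, "z": 0, "ax": 0, "ay": 0, "az": -0.7}, {"fingers": 0, "x": 1.0, "y": 0.2, "z": 0, "ax": 0, "ay": 0, "az": -0.7}, {"fingers": 0, "x": 1.0, "y": 0.2, "z": 0, "ax": 0, "ay": 0, "az": -0.7}, {"fingers": 0, "x": 1.0, "y": 0.2, "z": 0, "ax": 0, "ay": 0, "az": -0.7}, {"fingers": 0, "x": 1.0, "y": 0.2, "z": 0, "ax": 0, "ay": 0, "az": -0.7}, {"fingers": 0, "x": 0, "y": 0, "z": 0, "ax": 0, "ay": 0, "az": 0}, {"fingers": 0, "x": 0, "y": 0, "z": 0, "ax": 0, "ay": 0, "az": 0}, {"fingers": 0, "x": 0, "y": 0, "z": 0, "ax": 0, "ay": 0, "az": 0}]'

```text
t: 23.5
eef_pos: [0.5924, -0.1087, 0.0486]
tool_rot: [-0.0, 0.83, 0.558, 0.0]
contact_force: [-0.6, -1.5, -0.6]
gripper_width: -0.0
grasp_force: 0.9
```

```bash
python3 -c "
from h import *
import pickle
st(); r=knob(); pickle.dump(r,open('k5.pkl','wb'))"
```

```text
t23.50 pos [ 0.5924 -0.1087  0.0486] theta -22.1 rel pivot tool xy [-17.3  79.8] F tool [-1.6 -0.   0.6] q [-0.34  0.62  0.58  1.89 -0.48  0.77  0.11]
[264 185  73   5 106] [301.9 187. ]
[ 304  189   40   36 1151] [323.3 208.7]
```

>>> jog_arm --rows '[{"fingers": 0, "x": 1.0, "y": 0.2, "z": 0, "ax": 0, "ay": 0, "az": -0.7}, {"fingers": 0, "x": 1.0, "y": 0.2, "z": 0, "ax": 0, "ay": 0, "az": -0.7}, {"fingers": 0, "x": 1.0, "y": 0.2, "z": 0, "ax": 0, "ay": 0, "az": -0.7}, {"fingers": 0, "x": 1.0, "y": 0.2, "z": 0, "ax": 0, "ay": 0, "az": -0.7}, {"fingers": 0, "x": 0, "y": 0, "z": 0, "ax": 0, "ay": 0, "az": 0}, {"fingers": 0, "x": 0, "y": 0, "z": 0, "ax": 0, "ay": 0, "az": 0}, {"fingers": 0, "x": 0, "y": 0, "z": 0, "ax": 0, "ay": 0, "az": 0}, {"fingers": 0, "x": 0, "y": 0, "z": 0, "ax": 0, "ay": 0, "az": 0}]'

```text
t: 24.35
eef_pos: [0.5945, -0.1056, 0.0486]
tool_rot: [-0.0, 0.816, 0.578, 0.0]
contact_force: [-0.2, -0.3, -0.2]
gripper_width: 0.0
grasp_force: 0.0
```

```bash
python3 -c "
from h import *
import pickle
st(); r=knob(); pickle.dump(r,open('k6.pkl','wb'))"
```

```text
t24.35 pos [ 0.5945 -0.1056  0.0486] theta -19.3 rel pivot tool xy [-17.6  79.8] F tool [-0.4 -0.1  0.2] q [-0.34  0.62  0.56  1.89 -0.47  0.77  0.15]
[ 303  170   39   55 1565] [321.9 198.2]
```

The force is zero and the knob image has jumped ahead by 19 px (about 13 mm), so the handle has dropped into the notch. I'll lower slightly and follow up to it.

>>> jog_arm --rows '[{"fingers": 0, "x": 1.4, "y": 0.3, "z": 1, "ax": 0, "ay": 0, "az": -1}, {"fingers": 0, "x": 1.4, "y": 0.3, "z": 1, "ax": 0, "ay": 0, "az": -1}, {"fingers": 0, "x": 1.4, "y": 0.3, "z": 1, "ax": 0, "ay": 0, "az": -1}, {"fingers": 0, "x": 1.4, "y": 0.3, "z": 1, "ax": 0, "ay": 0, "az": -1}, {"fingers": 0, "x": 1.4, "y": 0.3, "z": 1, "ax": 0, "ay": 0, "az": -1}, {"fingers": 0, "x": 1.4, "y": 0.3, "z": 0, "ax": 0, "ay": 0, "az": -1}, {"fingers": 0, "x": 0, "y": 0, "z": 0, "ax": 0, "ay": 0, "az": 0}, {"fingers": 0, "x": 0, "y": 0, "z": 0, "ax": 0, "ay": 0, "az": 0}]'

```text
t: 25.2
eef_pos: [0.5983, -0.0985, 0.0435]
tool_rot: [-0.0, 0.784, 0.62, -0.0]
contact_force: [0.2, -1.8, -1.5]
gripper_width: 0.001
grasp_force: 0.6
```

```bash
python3 -c "
from h import *
import pickle
st(); r=knob(); pickle.dump(r,open('k7.pkl','wb'))"
```

```text
t25.20 pos [ 0.5983 -0.0985  0.0435] theta -13.3 rel pivot tool xy [-18.   79.6] F tool [-1.7  0.6  1.5] q [-0.33  0.63  0.53  1.88 -0.45  0.76  0.22]
[ 304  188   40   37 1152] [323.3 208.5]
```

>>> jog_arm --rows '[{"fingers": 0, "x": 0.7, "y": 0.2, "z": 0, "ax": 0, "ay": 0, "az": -0.5}, {"fingers": 0, "x": 0.7, "y": 0.2, "z": 0, "ax": 0, "ay": 0, "az": -0.5}, {"fingers": 0, "x": 0.7, "y": 0.2, "z": 0, "ax": 0, "ay": 0, "az": -0.5}, {"fingers": 0, "x": 0, "y": 0, "z": 0, "ax": 0, "ay": 0, "az": 0}, {"fingers": 0, "x": 0, "y": 0, "z": 0, "ax": 0, "ay": 0, "az": 0}, {"fingers": 0, "x": 0, "y": 0, "z": 0, "ax": 0, "ay": 0, "az": 0}, {"fingers": 0, "x": 0, "y": 0, "z": 0, "ax": 0, "ay": 0, "az": 0}, {"fingers": 0, "x": 0, "y": 0, "z": 0, "ax": 0, "ay": 0, "az": 0}]'

```text
t: 26.05
eef_pos: [0.5994, -0.0963, 0.0435]
tool_rot: [-0.0, 0.776, 0.631, -0.0]
contact_force: [-2.0, -1.6, -1.2]
gripper_width: 0.002
grasp_force: 1.3
```

```bash
python3 -c "
from h import *
import pickle
st(); r=knob(); pickle.dump(r,open('k8.pkl','wb'))"
```

```text
t26.05 pos [ 0.5994 -0.0963  0.0435] theta -11.8 rel pivot tool xy [-17.7  79.7] F tool [-2.  -1.6  1.2] q [-0.33  0.63  0.53  1.88 -0.44  0.76  0.24]
[ 304  189   39   36 1113] [323.1 208.8]
```

>>> jog_arm --rows '[{"fingers": 0, "x": 0.7, "y": 0.2, "z": 0, "ax": 0, "ay": 0, "az": -0.5}, {"fingers": 0, "x": 0.7, "y": 0.2, "z": 0, "ax": 0, "ay": 0, "az": -0.5}, {"fingers": 0, "x": 0.7, "y": 0.2, "z": 0, "ax": 0, "ay": 0, "az": -0.5}, {"fingers": 0, "x": 0.7, "y": 0.2, "z": 0, "ax": 0, "ay": 0, "az": -0.5}, {"fingers": 0, "x": 0, "y": 0, "z": 0, "ax": 0, "ay": 0, "az": 0}, {"fingers": 0, "x": 0, "y": 0, "z": 0, "ax": 0, "ay": 0, "az": 0}, {"fingers": 0, "x": 0, "y": 0, "z": 0, "ax": 0, "ay": 0, "az": 0}, {"fingers": 0, "x": 0, "y": 0, "z": 0, "ax": 0, "ay": 0, "az": 0}]'

```text
t: 26.9
eef_pos: [0.6011, -0.0936, 0.0436]
tool_rot: [0.0, 0.765, 0.644, 0.0]
contact_force: [-1.1, -1.3, -2.8]
gripper_width: 0.001
grasp_force: 1.1
```

```bash
python3 -c "
from h import *
import pickle
st(); r=knob(); pickle.dump(r,open('k9.pkl','wb'))"
```

```text
t26.90 pos [ 0.6011 -0.0936  0.0436] theta -9.8 rel pivot tool xy [-17.6  80.3] F tool [-1.5 -0.9  2.8] q [-0.32  0.62  0.52  1.87 -0.43  0.76  0.26]
[ 303  189   39   36 1132] [322.  208.6]
```

>>> jog_arm --rows '[{"fingers": 0, "x": 0.7, "y": 0.2, "z": 0, "ax": 0, "ay": 0, "az": -0.5}, {"fingers": 0, "x": 0.7, "y": 0.2, "z": 0, "ax": 0, "ay": 0, "az": -0.5}, {"fingers": 0, "x": 0.7, "y": 0.2, "z": 0, "ax": 0, "ay": 0, "az": -0.5}, {"fingers": 0, "x": 0.7, "y": 0.2, "z": 0, "ax": 0, "ay": 0, "az": -0.5}, {"fingers": 0, "x": 0, "y": 0, "z": 0, "ax": 0, "ay": 0, "az": 0}, {"fingers": 0, "x": 0, "y": 0, "z": 0, "ax": 0, "ay": 0, "az": 0}, {"fingers": 0, "x": 0, "y": 0, "z": 0, "ax": 0, "ay": 0, "az": 0}, {"fingers": 0, "x": 0, "y": 0, "z": 0, "ax": 0, "ay": 0, "az": 0}]'

```text
t: 27.75
eef_pos: [0.6021, -0.0913, 0.0436]
tool_rot: [0.0, 0.754, 0.657, -0.0]
contact_force: [-2.1, -4.7, -1.5]
gripper_width: -0.002
grasp_force: 2.2
```

```bash
python3 -c "
from h import *
import pickle
st()"
```

```text
t27.75 pos [ 0.6021 -0.0913  0.0436] theta -7.8 rel pivot tool xy [-17.9  80.3] F tool [-5.  -1.5  1.5] q [-0.32  0.62  0.51  1.87 -0.43  0.75  0.28]
```

The force is climbing (5 N), so this is the stop. Smaller steps.

>>> jog_arm --rows '[{"fingers": 0, "x": 0.7, "y": 0, "z": 0, "ax": 0, "ay": 0, "az": 0}, {"fingers": 0, "x": 0.7, "y": 0, "z": 0, "ax": 0, "ay": 0, "az": 0}, {"fingers": 0, "x": 0, "y": 0, "z": 0, "ax": 0, "ay": 0, "az": 0}, {"fingers": 0, "x": 0, "y": 0, "z": 0, "ax": 0, "ay": 0, "az": 0}, {"fingers": 0, "x": 0, "y": 0, "z": 0, "ax": 0, "ay": 0, "az": 0}, {"fingers": 0, "x": 0, "y": 0, "z": 0, "ax": 0, "ay": 0, "az": 0}, {"fingers": 0, "x": 0, "y": 0, "z": 0, "ax": 0, "ay": 0, "az": 0}, {"fingers": 0, "x": 0, "y": 0, "z": 0, "ax": 0, "ay": 0, "az": 0}]'

```text
t: 28.55
eef_pos: [0.6023, -0.0908, 0.0437]
tool_rot: [0.0, 0.754, 0.657, -0.0]
contact_force: [-1.8, -6.6, -1.5]
gripper_width: 0.0
grasp_force: 3.1
```

```bash
python3 -c "
from h import *
st()"
```

```text
t28.55 pos [ 0.6023 -0.0908  0.0437] theta -7.9 rel pivot tool xy [-17.4  80.4] F tool [-6.8 -0.9  1.5] q [-0.32  0.62  0.51  1.87 -0.43  0.75  0.28]
```

>>> jog_arm --rows '[{"fingers": 0, "x": 0.8, "y": 0, "z": 0, "ax": 0, "ay": 0, "az": 0}, {"fingers": 0, "x": 0.8, "y": 0, "z": 0, "ax": 0, "ay": 0, "az": 0}, {"fingers": 0, "x": 0.8, "y": 0, "z": 0, "ax": 0, "ay": 0, "az": 0}, {"fingers": 0, "x": 0, "y": 0, "z": 0, "ax": 0, "ay": 0, "az": 0}, {"fingers": 0, "x": 0, "y": 0, "z": 0, "ax": 0, "ay": 0, "az": 0}, {"fingers": 0, "x": 0, "y": 0, "z": 0, "ax": 0, "ay": 0, "az": 0}, {"fingers": 0, "x": 0, "y": 0, "z": 0, "ax": 0, "ay": 0, "az": 0}, {"fingers": 0, "x": 0, "y": 0, "z": 0, "ax": 0, "ay": 0, "az": 0}]'

```text
t: 29.35
eef_pos: [0.6024, -0.09, 0.0438]
tool_rot: [0.001, 0.754, 0.657, -0.001]
contact_force: [-1.7, -8.7, -1.9]
gripper_width: 0.001
grasp_force: 4.6
```

```bash
python3 -c "
from h import *
st()"
```

```text
t29.35 pos [ 0.6024 -0.09    0.0438] theta -7.9 rel pivot tool xy [-16.6  80.5] F tool [-8.8 -0.5  1.9] q [-0.33  0.62  0.51  1.87 -0.42  0.75  0.28]
```

>>> jog_arm --rows '[{"fingers": 0, "x": 0.8, "y": 0, "z": 0, "ax": 0, "ay": 0, "az": 0}, {"fingers": 0, "x": 0.8, "y": 0, "z": 0, "ax": 0, "ay": 0, "az": 0}, {"fingers": 0, "x": 0.8, "y": 0, "z": 0, "ax": 0, "ay": 0, "az": 0}, {"fingers": 0, "x": 0.8, "y": 0, "z": 0, "ax": 0, "ay": 0, "az": 0}, {"fingers": 0, "x": 0, "y": 0, "z": 0, "ax": 0, "ay": 0, "az": 0}, {"fingers": 0, "x": 0, "y": 0, "z": 0, "ax": 0, "ay": 0, "az": 0}, {"fingers": 0, "x": 0, "y": 0, "z": 0, "ax": 0, "ay": 0, "az": 0}, {"fingers": 0, "x": 0, "y": 0, "z": 0, "ax": 0, "ay": 0, "az": 0}]'

```text
t: 30.15
eef_pos: [0.6028, -0.089, 0.0439]
tool_rot: [0.002, 0.755, 0.656, -0.001]
contact_force: [-1.4, -13.4, -2.4]
gripper_width: 0.001
grasp_force: 6.7
```

```bash
python3 -c "
from h import *
st()"
```

```text
t30.15 pos [ 0.6028 -0.089   0.0439] theta -8.0 rel pivot tool xy [-15.5  80.7] F tool [-13.5   0.4   2.5] q [-0.33  0.62  0.51  1.87 -0.42  0.75  0.27]
```

13.5 N. One more small step to about 15 N, then hold.

>>> jog_arm --rows '[{"fingers": 0, "x": 0.7, "y": 0, "z": 0, "ax": 0, "ay": 0, "az": 0}, {"fingers": 0, "x": 0.7, "y": 0, "z": 0, "ax": 0, "ay": 0, "az": 0}, {"fingers": 0, "x": 0, "y": 0, "z": 0, "ax": 0, "ay": 0, "az": 0}, {"fingers": 0, "x": 0, "y": 0, "z": 0, "ax": 0, "ay": 0, "az": 0}, {"fingers": 0, "x": 0, "y": 0, "z": 0, "ax": 0, "ay": 0, "az": 0}, {"fingers": 0, "x": 0, "y": 0, "z": 0, "ax": 0, "ay": 0, "az": 0}, {"fingers": 0, "x": 0, "y": 0, "z": 0, "ax": 0, "ay": 0, "az": 0}, {"fingers": 0, "x": 0, "y": 0, "z": 0, "ax": 0, "ay": 0, "az": 0}]'

```text
t: 30.95
eef_pos: [0.6029, -0.0885, 0.0439]
tool_rot: [0.003, 0.755, 0.656, -0.002]
contact_force: [-1.5, -14.6, -2.1]
gripper_width: -0.004
grasp_force: 7.6
```

```bash
python3 -c "
from h import *
st()"
```

```text
t30.95 pos [ 0.6029 -0.0885  0.0439] theta -8.1 rel pivot tool xy [-15.   80.9] F tool [-14.6   0.6   2.2] q [-0.33  0.62  0.51  1.87 -0.42  0.75  0.27]
```

Held at 14.6 N. Now I'll back off along −x, then go up and clear.

>>> jog_arm --rows '[{"fingers": 0, "x": -4, "y": 0, "z": 0, "ax": 0, "ay": 0, "az": 0}, {"fingers": 0, "x": -6, "y": 0, "z": 0, "ax": 0, "ay": 0, "az": 0}, {"fingers": 0, "x": -10, "y": 0, "z": 0, "ax": 0, "ay": 0, "az": 0}, {"fingers": 0, "x": -12, "y": 0, "z": 0, "ax": 0, "ay": 0, "az": 0}, {"fingers": 0, "x": 0, "y": 0, "z": -25, "ax": 0, "ay": 0, "az": 0}, {"fingers": 0, "x": 0, "y": 0, "z": -35, "ax": 0, "ay": 0, "az": 0}, {"fingers": 0, "x": 0, "y": 0, "z": -35, "ax": 0, "ay": 0, "az": 0}, {"fingers": 0, "x": 0, "y": 0, "z": 0, "ax": 0, "ay": 0, "az": 0}]'

```text
t: 31.75
eef_pos: [0.6025, -0.1156, 0.1437]
tool_rot: [0.003, 0.754, 0.657, 0.003]
contact_force: [0.5, -0.8, -0.2]
gripper_width: -0.002
grasp_force: 0.0
```

```bash
python3 - <<'E'
from h import *
import pickle
np.set_printoptions(linewidth=250)
st()
s0=pickle.load(open('c0.pkl','rb'))['side']; s=cam("side"); w=cam("wrist"); t=cam("top"); pickle.dump((s,w,t),open('fin.pkl','wb'))
g=cv2.cvtColor(s[0],cv2.COLOR_RGB2GRAY)
a=np.radians(-6.5); k=np.array([.525,-.0626])+.08*np.array([np.cos(a),np.sin(a)])
for z in (.095,.089,.0845,.0485): print(z,proj([(*k,z)],*s[1:]).round(1))
u=proj([(*k,.087)],*s[1:])[0].astype(int); print(u)
for y in range(u[1]-14,u[1]+22): print(y,g[y,u[0]-14:u[0]+14])
E
```

```text
t31.75 pos [ 0.6025 -0.1156  0.1437] theta -7.8 rel pivot tool xy [-41.7  85.3] F tool [-0.7  0.6  0.2] q [-0.35  0.5   0.59  1.81 -0.34  0.93  0.25]
0.095 [[346.8 203.9]]
0.089 [[346.7 205.5]]
0.0845 [[346.6 206.8]]
0.0485 [[345.9 216.4]]
[346 206]
192 [138 139 139 142 139 141 139 138 138 139 139 140 140 141 138 138 136 137 137 138 137 137 137 138 136 129 113  94]
193 [138 139 139 140 141 141 140 139 138 138 139 139 140 140 138 137 136 138 139 137 136 135 137 138 138 138 133 122]
194 [138 138 139 139 139 139 140 140 140 140 139 138 140 140 138 137 137 138 139 136 136 135 137 138 138 138 137 134]
195 [139 139 140 138 138 139 139 140 139 139 139 139 139 138 137 138 138 140 140 137 136 136 135 137 138 139 139 138]
196 [138 138 140 140 140 139 140 139 140 140 139 139 140 138 138 137 139 139 139 138 138 138 137 137 137 138 140 140]
197 [138 137 140 139 139 139 141 141 140 140 139 138 138 137 138 139 138 138 139 139 139 137 138 137 138 139 140 140]
198 [137 139 140 139 139 140 140 141 143 141 140 139 137 138 137 137 138 140 138 138 138 137 137 136 137 139 141 140]
199 [138 139 139 141 139
[... 2697 characters left out ...]
6  79  76  74  73  73  72  70  64  62  64  76  97 115 130 137 141 141 140 137 137 137 137 135 135 136 136 135]
223 [ 75  73  74  73  73  70  65  61  62  72  95 114 128 138 140 143 141 139 138 136 136 136 136 136 136 136 136 136]
224 [ 74  75  74  71  66  62  62  69  85 105 126 136 142 141 140 140 140 139 139 137 135 136 136 136 137 136 136 136]
225 [ 75  73  66  62  61  68  83  97 110 123 134 140 140 139 139 138 140 139 139 140 138 137 136 138 136 135 135 136]
226 [ 67  63  62  69  83  96 108 117 119 124 129 133 139 139 140 138 138 138 140 139 138 139 138 137 136 136 136 136]
227 [ 66  78  91  99 107 115 117 118 119 120 121 124 134 138 140 139 138 137 136 136 138 139 137 138 137 136 135 135]
```

The side view puts the knob's top at z ≈ 0.083, so the handle is down in the notch (about 0.095 would be the crest). The robot is clear, so I'll hand in.

```bash
python3 -c "
from station import bot
print(bot.hand_in())"
```

```text
the job is handed in; nothing more can be done
None
```

The cassette is home in the pocket, the handle is over the hump and down in the notch, it was pressed on the stop at about 14.6 N and released, and the job is handed in; no verdict was returned, and I did not look directly at the toe on the cassette or at the bystanders at the end.

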